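Weigh a lemon on a beam scale with a snap hook

ROBOT

A 6-joint arm with a two-finger parallel gripper is mounted at the origin on a cart in front of the work surface, level with it; the furniture and walls round the work are solid. World frame = base frame: x ahead of the robot, y to its left, z up, the work surface at z = 0. Lengths are in mm, angles in rad, forces in N, time in s.
With the tool pointing down it reaches from about 275 to 750 mm from the base axis. Payload 10.2 kg.
Tool frame: the origin (TCP) lies between the finger pads; the fingertips stand 11 mm ahead of it and the grasp point (between the pads) lies 8 mm behind it; z points along the fingers, y is the line along which they close (so a half turn about z gives the same grasp; the last joint's range is limited). The gripper opens to 85 mm and grips with 20 to 120 N. Pads are 22 mm wide; open, the fingers measure 114 mm over their backs; the gripper's body (76 mm by 85 mm) begins 54 mm behind the grasp point. The pads swing forward as they close: fully open they stand 13 mm farther back than shut.
Start: joints at [-1.454, 0.313, 1.498, -0, 1.331, -0.223], TCP at [174.969, -494.992, 242.294] pointing down, gripper open.
Joint ranges: [-2.94, 2.94], [-0.97, 2.17], [0.19, 2.56], [-1.23, 4.37], [0.02, 3.11], [-2.88, 2.88]. Speed limits (rad/s): [2.39, 2.39, 3.01, 3.14, 3.14, 3.14].

INTERFACE

Orientations are given as a unit quaternion [w, x, y, z].
In Python, from rig import sense, eyes, finish_job gives the robot as it stands.
- The arm moves only by the shell command python3 -m jog 'ROWS' [FORCE]. ROWS is JSON, a list of rows, each a list of 7 numbers: the shift along the tool's x, y, z in m, then the turn, a rotation vector about the tool's x, y, z in rad, then the finger opening in m, from 0 to 0.0854. In form: [[dx, dy, dz, rx, ry, rz, gripper], ...]. A call has 1 to 5 rows; each row shifts and turns the commanded pose from where the row before left it, along the tool's axes as they then stand; what a row does not reach is not made up. A row lasts 1/10 s, in which the tool goes at most 50 mm and 8.59 degrees, less where a joint would pass 70% of its speed; a pose out of reach is approached as far as the arm can. A call is refused whole if a number of a shift passes 0.05 or a number of a turn 0.15, either way. A call with a gripper value outside its range is refused whole. The fingers move at their own pace and stop on an object; FORCE is the grip in N (left out, the last holds). Time passes only in rows, so rows that do not move let the fingers close. It gives the time, the measured TCP pose, the force, the opening and the grip force at its end, in the units of the state.
- sense(): the state, without advancing time (a new reading comes with each control period).
- eyes.capture(name): name is "scene" or "top" or "wrist"; returns the picture (480x640x3 uint8, red, green, blue); there is no depth.
- eyes.calibration(name): a dict with "fx", "fy", "cx", "cy" (pixels), "cam_to_world" (4x4, takes a point from camera to world coordinates); the wrist camera has in their place "mount" (4x4, takes a point from camera to tool coordinates, whose origin is the TCP and whose axes are the flange's). Camera axes: x right, y down, z forward; pixel columns grow to the right and rows downward; lengths in mm; the calibration is good to about 2 mm. A picture is of the moment at which its call begins: read the wrist's pose just before it. calibration takes no time and is no camera call.
- finish_job(): hands the job in; it is judged then, once.
The state is a dict: "time_s": time; "joints": joint angles; "dq": joint speeds; "tau": joint torques, N m; "eef_pos": TCP position; "ee_rot": TCP orientation; "force": force on the tool from outside, world axes, zero at the start; "wrist_torque": the same for the moment, N m; "grip_width": opening from 0.0 (shut) to 1.0 (fully open); "grip_force": force on a finger pad.
Only numpy, scipy, OpenCV 4.12 (cv2) and the standard library are available. Lean on these libraries where they do the work, as an engineer would, in place of code of your own. Each camera call takes 0.05 s, during which the arm holds its last target. There are 200 camera calls.

TASK

Weigh the lemon: take the steel pail with the lemon in it by its black grip, push its wire bail through the sprung gate of the snap hook on the beam scale and lower it into the bowl of the hook, so that the gate snaps shut behind it and the pail hangs free. Then slide the dark poise along the beam until the beam rests level, let go of it, and leave the things standing around where they are.

Things in the scene. Friction and masses are not known exactly. Their poses are not given: they have to be found in the camera images.
- stand: Fixed beam scale, turned a little in yaw. Wooden base 130x110x12 mm, 18 mm steel post (28 mm behind the beam, x = +28 mm, ending 18 mm above the pivot). Beam 10 mm wide, 16 mm high, pivot 280 mm above the worktop. Origin on the worktop below the pivot; y along the beam: hook end at +135 mm, free end (poise side) at -250 mm; x away from the robot; z up.
- beam (a joint): Beam tilt, rad: 0 level, positive = hook end down; stops at +-0.12. Unloaded it rests on the +0.12 stop (0.5 to 1 N at the hook). Damped: within 1 s it settles at a tilt in proportion to the imbalance; with the pail on, 0.1 rad for each 25 mm that the poise stands from balance. Poise outward (-y) raises the hook end.
- poise (a joint): Travel of the poise outward along the beam, m: 0 = its middle 40 mm from the pivot, up to 0.185 (225 mm from the pivot); slides with about 1 N of friction and stays where left. Starts at 0.002 to 0.022; with pail and lemon on, balance lies at 0.11 to 0.17, depending on the lemon's unknown weight.
- poise_grip (a point): Grip point of the poise, 30 mm above the beam's middle line. The poise is a dark steel block round the beam, 30 mm wide across the beam (x), 34 mm along it (y); its solid upper part, 10 to 46 mm above the beam's middle line, is gripped from above across the 30 mm. Axes as the beam's.
- hook_bowl (a point): Centre of the snap hook's round bowl, 120 mm from the pivot, 100 mm under the beam; the hook is rigid with the beam. 10 mm round steel in the x-z plane, open to -x (toward the robot). From here: bowl of 17 mm inner, 27 mm outer radius below; back bar at x = +22 mm; nose at x = -22 mm, its end 13 mm up; gate hinge at x = -17 mm, 64 mm up. Axes as the beam's (tilt with it).
- gate (a joint): Sprung gate closing the hook's mouth: 0 shut, positive as its lower end swings inward (+x), up to 0.75 rad; 1 to 3 N push it in, it shuts by itself. A bail wire pushed level to +x, 30 mm above hook_bowl, until over the bowl's middle opens it about 0.6 rad; lower the wire into the bowl and it snaps shut over it.
- gate_tip (a point): Free lower end of the gate, an 8 mm round steel bar, 54 mm long, hanging from its hinge down to the hook's nose (on the robot's side of the hook).
- pail: Loose open steel pail, 0.15 kg, rim 100 mm across, 58 mm high, with a rigid arched bail of 8 mm wire (in the pail's y-z plane, 126 mm high over all) and a black grip on its -x side. Origin: middle of the underside, z up. Starts on the worktop, grip turned roughly toward the robot.
- pail_grip (a point): Middle of the pail's black grip, at (-52, 0, 94) mm in the pail's frame: 14 mm thick along the pail's y (pinch it so), 22 mm wide, 44 mm long, its top leaning 35 degrees toward -x: a tool tilted likewise, from the -x side and above, stays clear of hook and beam. Axes as the pail's.
- bail_top (a point): Centre of the wire at the top of the bail, at (0, 0, 121.5) mm in the pail's frame; the 8 mm wire runs along the pail's y there. Hung in the hook it rests about 13 mm below hook_bowl. Axes as the pail's.
- lemon: The lemon, 83 x 58 x 58 mm, of unknown weight (0.08 to 0.26 kg), lying loose in the pail. Origin at the middle of its underside.
- garlic: Bystander: a garlic bulb, 54 mm, standing loose on the worktop. Origin under its middle.
- salt_jar: Bystander: a small clear spice jar with a light cap, 40 mm thick, 101 mm high, standing loose. Origin under its middle.
- mug: Bystander: a white mug with spots, 97 mm high, 125 mm over the handle, standing loose. Origin on its underside.
There are look-alikes about, which are no part of the job. Leave any turquoise look-alike of the lemon alone.

How it is judged:
By the outcome, as a careful person would: the job done as asked, in the order asked, and still so for the second after the job is handed in, with the robot touching nothing.
It also fails if it takes over 67 s, if anything falls off the work surface, if the arm or the gripper's body presses on something with over 40 N, if the wrist force passes 120 N, or if a joint passes its speed limit or range.

## Working session

There is one attempt and no reset: what is moved stays moved. The work goes in short steps, Python scripts to look and compute and a shell command to move; the robot and the scene stay as the last step left them, time stands still between calls to the robot, and variables do not carry over. Pictures are saved under pics/ and viewed, at most 10 in all, crops included, and the job is handed in when it is done.

```bash
mkdir -p pics; ls
python3 - <<'E'
from rig import sense, eyes
import cv2, json, numpy as np
np.set_printoptions(precision=4,suppress=True)
for n in ("scene","top"):
    im=eyes.capture(n); cv2.imwrite(f"pics/{n}0.png",im[:,:,::-1]); c=eyes.calibration(n); print(n,{k:np.array(v) for k,v in c.items()})
print(eyes.calibration("wrist")); s=sense(); print(s)
E
```

```text
pics
scene {'fx': array(545.0575), 'fy': array(545.0575), 'cx': array(321.6885), 'cy': array(242.4443), 'cam_to_world': array([[  -0.4893,   -0.487 ,    0.7235, -465.8446],
       [  -0.8721,    0.2729,   -0.4061,  520.1825],
       [   0.0003,   -0.8297,   -0.5582,  921.6331],
       [   0.    ,    0.    ,    0.    ,    1.    ]])}
top {'fx': array(578.0472), 'fy': array(578.0472), 'cx': array(319.1163), 'cy': array(247.2607), 'cam_to_world': array([[   0.0225,   -0.9858,    0.1665,  252.0387],
       [  -0.9997,   -0.0238,   -0.0053,   23.4812],
       [   0.0092,   -0.1663,   -0.986 , 1454.4527],
       [   0.    ,    0.    ,    0.    ,    1.    ]])}
{'fx': 362.24436198160583, 'fy': 362.24436198160583, 'cx': 316.4104153924809, 'cy': 235.3489751197499, 'mount': array([[  -0.0005,   -0.9543,   -0.2988,   75.7439],
       [   1.    ,   -0.0003,   -0.0004,    0.3893],
       [   0.0003,   -0.2988,    0.9543, -131.3818],
       [   0.    ,    0.    ,    0.    ,    1.    ]])}
{'time_s': 0.1, 'joints': array([-1.4544,  0.3134,  1.4984, -0.    ,  1.331 , -0.2234]), 'dq': array([ 0.0016, -0.0007, -0.0015,  0.0009,  0.0002,  0.0008]), 'tau': array([  0.0024, -41.2903, -26.0137,  -0.0002,   0.0031,   0.    ]), 'eef_pos': array([ 174.9402, -494.7647,  241.8069]), 'ee_rot': array([-0.0006,  0.9856,  0.1691,  0.    ]), 'force': array([-0.0657, -0.2381, -0.504 ]), 'wrist_torque': array([-0.0417, -0.0311,  0.0303]), 'grip_force': 0.0, 'grip_width': 0.9961828293762343}
```

View pics/scene0.png

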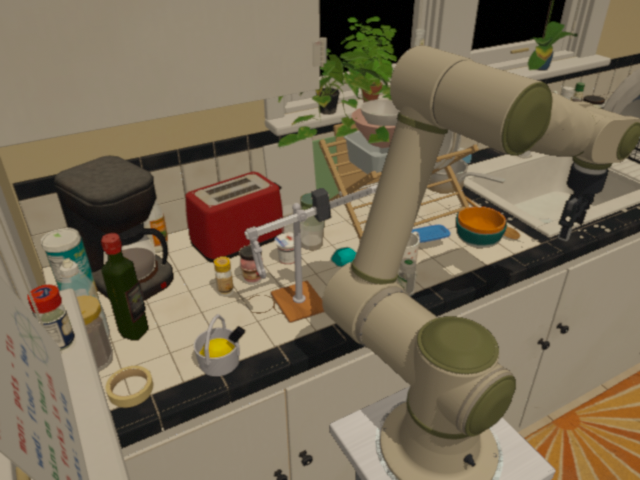

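View pics/top0.png

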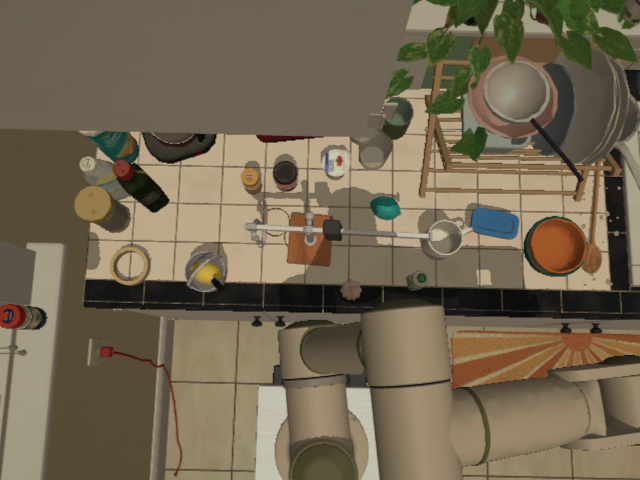

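The scene shows the pail with the yellow lemon at scene (217,350), top (207,272), black grip at about (217,281) in top. The scale stands at top (310,240) with the beam running from (248,227) to (430,236) and the poise at (332,230). Yellow lemon candidates: only the one in the pail. The turquoise one at top (385,207) is the look-alike and stays put. Next come enlarged crops to confirm and measure.

Run:
```python
import cv2
t=cv2.imread("pics/top0.png")[205:305,185:345]; cv2.imwrite("pics/topc.png",cv2.resize(t,None,fx=5,fy=5,interpolation=cv2.INTER_CUBIC))
s=cv2.imread("pics/scene0.png")[180:380,185:345]; cv2.imwrite("pics/scenec.png",cv2.resize(s,None,fx=3,fy=3,interpolation=cv2.INTER_CUBIC))
```

```text
(no output)
```

View pics/topc.png

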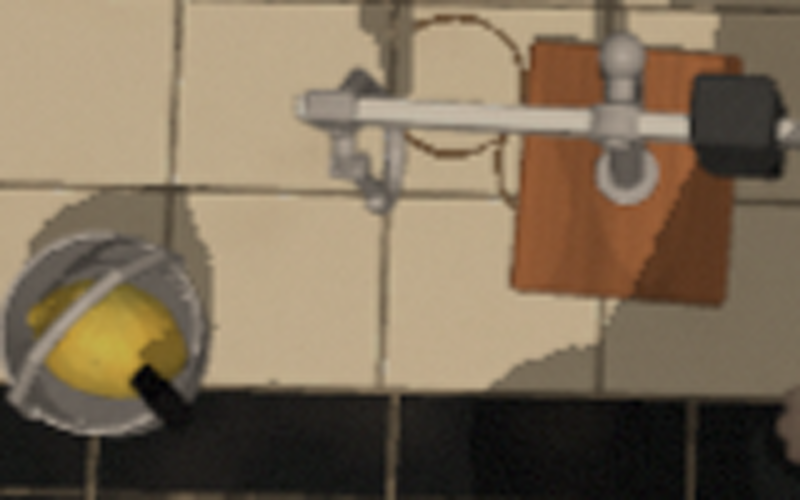

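View pics/scenec.png

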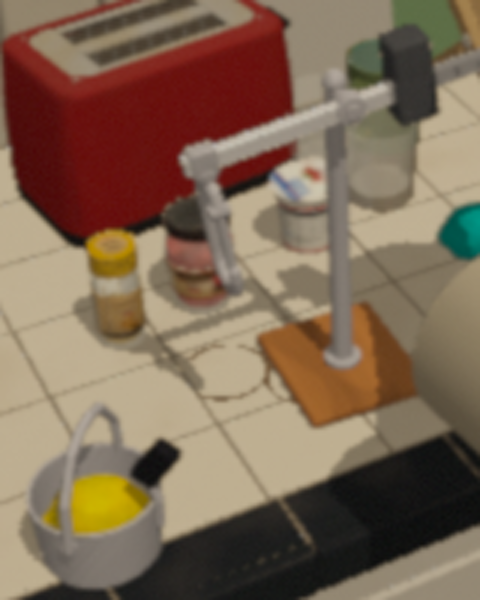

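The crops confirm the yellow lemon in the steel pail: rim centre at crop (103,333), bail from (20,400) to (160,255), grip from (145,375) to (180,420). The stand's base corners, post and beam end can also be measured. I'll fit both poses.

```bash
cat > h.py <<'E'
import numpy as np
from rig import sense, eyes
from scipy.spatial.transform import Rotation as R
from scipy.optimize import least_squares
np.set_printoptions(precision=3,suppress=True)
def proj(c,P,T=None):
    T=c["cam_to_world"] if T is None else T
    p=(np.atleast_2d(P)-T[:3,3])@T[:3,:3]
    return np.c_[c["fx"]*p[:,0]/p[:,2]+c["cx"],c["fy"]*p[:,1]/p[:,2]+c["cy"]]
def rot(s): q=s["ee_rot"]; return R.from_quat([q[1],q[2],q[3],q[0]])
def wristT(s):
    T=np.eye(4); T[:3,:3]=rot(s).as_matrix(); T[:3,3]=s["eef_pos"]; return T@eyes.calibration("wrist")["mount"]
def pose(p,P): return R.from_euler("z",p[2]).apply(P)+[p[0],p[1],0]
def delta(s,pos,Rt):  # shift (mm) and rotvec in tool axes
    r=rot(s); return r.inv().apply(np.array(pos)-s["eef_pos"]),(r.inv()*Rt).as_rotvec()
E
python3 - <<'E'
from h import *
ct,cs=eyes.calibration("top"),eyes.calibration("scene")
T=lambda x,y:(185+x/5,205+y/5); S=lambda x,y:(185+x/3,180+y/3)
def fit(obs_t,obs_s,x0,mk=lambda p,P:P):
    def f(p):
        e=[]
        for c,o in((ct,obs_t),(cs,obs_s)):
            if o: e.append((proj(c,pose(p,np.array([mk(p,q) for q,_ in o],float)))-np.array([z for _,z in o])).ravel())
        return np.concatenate(e)
    r=least_squares(f,x0,loss="soft_l1"); print(r.x, f(r.x).reshape(-1,2).round(1).tolist()); return r.x
def mk(p,P):
    return (P[0]+(p[3] if P[2]==12 and abs(P[0])>60 else 0),P[1],P[2])
t=.12;by,bz=np.cos(t),np.sin(t)
end=(0,135*by,280-135*bz)
C=lambda a,b:(a*65,b*55,12)
print("stand");fit([(C(1,1),T(532,37)),(C(1,-1),T(743,57)),(C(-1,-1),T(725,303)),(C(-1,1),T(513,288)),((28,0,12),T(627,175)),(end,T(298,106))],
 [(C(1,1),S(258,340)),(C(1,-1),S(372,303)),(C(-1,1),S(318,425)),((28,0,12),S(342,355)),(end,S(188,165))],[500,50,0,0],mk)
print("pail");fit([((0,0,58),T(103,333)),((-64.6,0,112),T(177,415)),((-39.4,0,76),T(148,378))],
 [((0,0,121.5),S(100,408)),((-52,0,94),S(157,463)),((-64.6,0,112),S(171,448)),((0,0,58),S(97,500))],[400,200,-.7])
E
```

```text
stand
[486.432  38.421  -0.051  27.451] [[-0.1, 1.0], [0.7, 0.2], [0.7, 1.3], [-0.5, 1.1], [0.5, -0.3], [1.0, 0.4], [-0.9, -2.9], [-1.2, -1.9], [-1.2, -1.4], [0.1, 0.2], [-1.3, 0.1]]
pail
[422.189 289.387   0.78 ] [[0.3, -0.4], [-0.3, 0.4], [0.9, 1.6], [-4.2, 4.1], [0.0, -0.3], [0.1, -0.4], [-0.1, -5.3]]
```

```bash
cat >> h.py <<'E'
def plan(s,wps,g,step=40,ang=.14):
    """wps: list of (pos, Rotation, nmin); prints rounded tool-frame rows"""
    p,r=np.array(s["eef_pos"]),rot(s); rows=[]
    for pos,Rt,n in wps:
        pos=np.array(pos,float); rv=(r.inv()*Rt).as_rotvec()
        n=int(max(n,np.ceil(np.linalg.norm(pos-p)/step),np.ceil(np.linalg.norm(rv)/ang)))
        d=(pos-p)/n; 
        for k in range(n):
            rows.append([*(np.round(r.inv().apply((pos-p)/(n-k)))/1000),*np.round((r.inv()*Rt).as_rotvec()/(n-k),3),g])
            p=p+r.apply(np.array(rows[-1][:3])*1000); r=r*R.from_rotvec(rows[-1][3:6])
    for i in range(0,len(rows),5): print(str([[float(round(v,4)) for v in q] for q in rows[i:i+5]]).replace(" ",""))
    return rows
def tilted(yaw,t=np.radians(35)): # tool for pail grip, pail yaw given
    c,s_=np.cos(t),np.sin(t)
    return R.from_euler("z",yaw)*R.from_matrix(np.array([[-c,0,-s_],[0,1,0],[s_,0,-c]]).T)
def down(yaw): return R.from_matrix(np.array([[np.cos(yaw),np.sin(yaw),0],[np.sin(yaw),-np.cos(yaw),0],[0,0,-1]]).T)
E
python3 - <<'E'
from h import *
s=sense(); y0=.34; y1=.78+np.pi
P=[(175,-495,242),(240,-400,250),(345,-230,250),(360,-100,250),(350,80,250),(320,180,240)]
w=[]
t=np.linspace(0,1,6)
for i in range(1,6): w.append((P[i],down(y0+(y1-y0)*t[i]),1))
pail=(422.2,289.4,.78); Rg=tilted(.78); g=pose(pail,[-52,0,94])
z=Rg.apply([0,0,1]); print(g,z)
w.append((g-92*z,Rg,5))
plan(s,w,0.06)
E
```

```text
[385.232 252.829  94.   ] [ 0.408  0.403 -0.819]
[[0.015,-0.011,-0.001,-0.0,-0.0,-0.119,0.06],[0.017,-0.009,-0.001,-0.0,-0.0,-0.12,0.06],[0.018,-0.007,-0.002,-0.0,-0.0,-0.119,0.06],[0.018,-0.005,-0.001,-0.0,-0.0,-0.12,0.06],[0.019,-0.003,-0.002,-0.0,-0.0,-0.119,0.06]]
[[0.02,-0.001,-0.001,-0.001,-0.001,-0.12,0.06],[0.033,0.001,-0.0,0.0,0.0,-0.119,0.06],[0.033,0.005,-0.0,0.0,0.0,-0.119,0.06],[0.032,0.009,-0.0,0.0,0.0,-0.119,0.06],[0.031,0.013,-0.0,0.0,0.0,-0.12,0.06]]
[[0.029,0.017,-0.0,0.0,0.0,-0.119,0.06],[0.027,0.019,-0.0,0.0,0.0,-0.12,0.06],[0.021,0.007,-0.0,-0.0,0.0,-0.119,0.06],[0.02,0.009,-0.0,-0.0,0.0,-0.119,0.06],[0.018,0.012,-0.0,-0.0,0.0,-0.12,0.06]]
[[0.017,0.013,-0.0,-0.0,0.0,-0.119,0.06],[0.015,0.016,-0.0,-0.0,0.0,-0.12,0.06],[0.013,0.017,-0.0,-0.0,0.0,-0.119,0.06],[0.02,0.023,-0.0,-0.0,0.0,-0.119,0.06],[0.017,0.025,-0.0,-0.0,0.0,-0.119,0.06]]
[[0.013,0.027,-0.0,-0.0,0.0,-0.12,0.06],[0.01,0.028,-0.0,-0.0,0.0,-0.119,0.06],[0.007,0.029,-0.0,-0.0,0.0,-0.12,0.06],[0.004,0.03,-0.0,-0.0,0.0,-0.119,0.06],[0.004,0.017,0.002,-0.0,0.0,-0.119,0.06]]
[[0.002,0.017,0.002,-0.0,0.0,-0.12,0.06],[-0.0,0.017,0.001,-0.0,0.0,-0.119,0.06],[-0.002,0.017,0.002,-0.0,-0.0,-0.12,0.06],[-0.005,0.017,0.001,-0.0,-0.0,-0.119,0.06],[-0.007,0.017,0.002,-0.0,-0.0,-0.12,0.06]]
[[-0.009,0.001,0.014,-0.0,-0.122,0.0,0.06],[-0.007,0.001,0.015,-0.0,-0.122,0.0,0.06],[-0.005,0.001,0.016,-0.0,-0.122,0.0,0.06],[-0.003,0.001,0.016,-0.0,-0.122,0.0,0.06],[-0.002,0.002,0.017,-0.0,-0.123,0.0,0.06]]
```

```bash
python3 -m jog '[[0.015,-0.011,-0.001,0,0,-0.12,0.06],[0.017,-0.009,-0.001,0,0,-0.12,0.06],[0.018,-0.007,-0.002,0,0,-0.12,0.06],[0.018,-0.005,-0.001,0,0,-0.12,0.06],[0.019,-0.003,-0.002,0,0,-0.12,0.06]]'
python3 -m jog '[[0.02,-0.001,-0.001,0,0,-0.12,0.06],[0.033,0.001,0,0,0,-0.12,0.06],[0.033,0.005,0,0,0,-0.12,0.06],[0.032,0.009,0,0,0,-0.12,0.06],[0.031,0.013,0,0,0,-0.12,0.06]]'
python3 -m jog '[[0.029,0.017,0,0,0,-0.12,0.06],[0.027,0.019,0,0,0,-0.12,0.06],[0.021,0.007,0,0,0,-0.12,0.06],[0.02,0.009,0,0,0,-0.12,0.06],[0.018,0.012,0,0,0,-0.12,0.06]]'
python3 -m jog '[[0.017,0.013,0,0,0,-0.12,0.06],[0.015,0.016,0,0,0,-0.12,0.06],[0.013,0.017,0,0,0,-0.12,0.06],[0.02,0.023,0,0,0,-0.12,0.06],[0.017,0.025,0,0,0,-0.12,0.06]]'
python3 -m jog '[[0.013,0.027,0,0,0,-0.12,0.06],[0.01,0.028,0,0,0,-0.12,0.06],[0.007,0.029,0,0,0,-0.12,0.06],[0.004,0.03,0,0,0,-0.12,0.06],[0.004,0.017,0.002,0,0,-0.12,0.06]]'
python3 -m jog '[[0.002,0.017,0.002,0,0,-0.12,0.06],[0,0.017,0.001,0,0,-0.12,0.06],[-0.002,0.017,0.002,0,0,-0.12,0.06],[-0.005,0.017,0.001,0,0,-0.12,0.06],[-0.007,0.017,0.002,0,0,-0.12,0.06]]'
python3 -m jog '[[-0.009,0.001,0.014,0,-0.122,0,0.06],[-0.007,0.001,0.015,0,-0.122,0,0.06],[-0.005,0.001,0.016,0,-0.122,0,0.06],[-0.003,0.001,0.016,0,-0.122,0,0.06],[-0.002,0.002,0.017,0,-0.123,0,0.06]]'
python3 - <<'E'
from h import *
import cv2
s=sense(); print(s["time_s"],s["eef_pos"],s["joints"],s["force"],rot(s).as_matrix())
c=eyes.calibration("wrist"); T=wristT(s)
im=eyes.capture("wrist"); cv2.imwrite("pics/w1.png",im[:,:,::-1])
pail=(422.2,289.4,.78)
print(proj(c,pose(pail,np.array([[-52,0,94],[-64.6,0,112],[-39.4,0,76],[0,0,121.5],[0,0,58]])),T))
E
```

```text
time_s: 0.6
eef_pos: [229.6, -416.1, 249.0]
ee_rot: [-0.0, 0.891, 0.455, 0.0]
force: [0.2, -0.9, -0.6]
grip_width: 0.7
grip_force: 0.0
time_s: 1.1
eef_pos: [309.6, -284.9, 250.1]
ee_rot: [-0.0, 0.716, 0.698, 0.0]
force: [0.1, -0.6, -0.1]
grip_width: 0.701
grip_force: 0.0
time_s: 1.6
eef_pos: [351.1, -162.8, 250.1]
ee_rot: [-0.0, 0.478, 0.878, 0.0]
force: [0.7, -0.7, 0.3]
grip_width: 0.706
grip_force: 0.0
time_s: 2.1
eef_pos: [353.2, -38.0, 250.1]
ee_rot: [-0.0, 0.197, 0.98, 0.0]
force: [0.5, 0.5, 0.4]
grip_width: 0.704
grip_force: 0.0
time_s: 2.6
eef_pos: [339.6, 98.8, 248.2]
ee_rot: [0.0, -0.102, 0.995, 0.0]
force: [0.3, 0.1, -1.6]
grip_width: 0.709
grip_force: 0.0
time_s: 3.1
eef_pos: [313.7, 181.1, 240.2]
ee_rot: [-0.0, -0.391, 0.92, 0.0]
force: [0.1, 0.3, 0.3]
grip_width: 0.699
grip_force: 0.0
time_s: 3.6
eef_pos: [339.9, 219.7, 174.2]
ee_rot: [0.274, -0.369, 0.881, 0.114]
force: [-0.5, 1.3, 0.6]
grip_width: 0.701
grip_force: 0.0
3.6 [339.923 219.653 174.158] [ 0.021 -0.131  2.316  0.73   0.632 -2.874] [-0.496  1.315  0.602] [[-0.578 -0.713  0.398]
 [-0.588  0.702  0.402]
 [-0.566 -0.001 -0.824]]
[[303.241 243.305]
 [302.213 254.539]
 [304.105 233.865]
 [303.478 315.728]
 [305.236 246.1  ]]
```

View pics/w1.png

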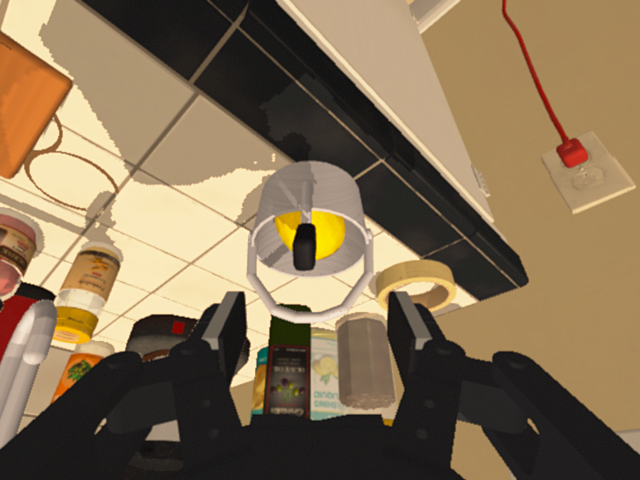

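The wrist view shows the lemon in the pail, grip at about (305,247), bail top at (312,317), rim centre about (309,243), between the open fingers. Joint 6 is close to its limit, so I'll check the yaw before going in.

Run:
```python
from h import *
s=sense(); c=eyes.calibration("wrist"); T=wristT(s)
P=np.array([[-52,0,94],[0,0,121.5],[0,50,58],[0,-50,58.]]); O=np.array([[305,247],[312,317],[252,243],[367,240.]])
# which rim side is left?
print(proj(c,pose((422.2,289.4,.78),P),T))
f=lambda p:(proj(c,pose(p,P),T)-O).ravel()
r=least_squares(f,(422,289,.78),loss="soft_l1"); print(r.x,f(r.x))
p=r.x
for yaw in (p[2],):
    Rg=tilted(yaw); g=pose(p,[-52,0,94]); z=Rg.apply([0,0,1])
    print(g); plan(s,[(g-40*z,Rg,2),(g+8*z,Rg,3)],.06)
```

```text
[[299.94  245.535]
 [302.224 317.869]
 [362.448 246.78 ]
 [243.325 248.411]]
[416.555 293.834   0.851] [   0.051   -2.216   -0.063    0.192  119.379    0.509 -114.571   10.14 ]
[382.284 254.725  94.   ]
[[-0.0,-0.004,0.028,-0.015,-0.003,-0.035,0.06],[-0.0,-0.005,0.028,-0.016,-0.002,-0.034,0.06],[-0.0,-0.0,0.016,0.0,-0.0,-0.0,0.06],[-0.0,-0.0,0.016,0.0,-0.0,-0.0,0.06],[-0.0,-0.0,0.016,0.0,-0.0,-0.0,0.06]]
```

Run:
```python
from h import *
s=sense(); c=eyes.calibration("wrist"); print(s["joints"],s["eef_pos"])
s0=dict(s); s0["eef_pos"]=np.array([339.923,219.653,174.158]); 
q=R.from_matrix([[-0.578,-0.713,0.398],[-0.588,0.702,0.402],[-0.566,-0.001,-0.824]]).as_quat(); s0["ee_rot"]=np.r_[q[3],q[:3]]
T=wristT(s0)
P=np.array([[-52,0,94],[0,0,121.5],[0,50,58],[0,-50,58.]]); O=np.array([[305,247],[312,317],[367,240],[252,243.]])
f=lambda p:(proj(c,pose(p,P),T)-O).ravel()
r=least_squares(f,(422,289,.78),loss="soft_l1"); print(r.x,f(r.x))
p=r.x
Rg=tilted(p[2]); g=pose(p,[-52,0,94]); z=Rg.apply([0,0,1])
print(g); plan(s,[(g-40*z,Rg,2),(g+8*z,Rg,3)],.06)
```

```text
[ 0.021 -0.129  2.322  0.746  0.628 -2.868] [338.511 220.827 172.269]
[419.42  293.146   0.847] [ 0.015 -3.005 -2.189 -0.854  3.275  4.737  0.061  5.413]
[384.97  254.195  94.   ]
[[-0.001,-0.006,0.028,-0.014,-0.003,-0.033,0.06],[-0.001,-0.005,0.028,-0.014,-0.002,-0.032,0.06],[0.0,-0.0,0.016,0.0,-0.0,-0.0,0.06],[0.0,-0.0,0.016,0.0,-0.0,-0.0,0.06],[0.0,-0.0,0.016,0.0,-0.0,-0.0,0.06]]
```

```bash
python3 -m jog '[[-0.001,-0.006,0.028,0,0,0,0.06],[-0.001,-0.005,0.028,0,0,0,0.06],[0,0,0,0,0,0,0.06]]'
python3 - <<'E'
from h import *
s=sense(); print(s["joints"],s["eef_pos"])
p=(419.4,293.1,.83);Rg=tilted(p[2]); g=pose(p,[-52,0,94]); z=Rg.apply([0,0,1])
print(g, delta(s,g+8*z,Rg)); plan(s,[(g+8*z,Rg,3)],.06)
E
```

```text
time_s: 3.95
eef_pos: [370.5, 245.5, 139.6]
ee_rot: [0.263, -0.369, 0.885, 0.109]
force: [0.3, -0.6, -0.7]
grip_width: 0.703
grip_force: 0.0
[ 0.122  0.054  2.25   0.786  0.495 -2.878] [370.541 245.503 139.563]
[384.306 254.728  94.   ] (array([10.934, -3.005, 55.053]), array([-0.024, -0.035, -0.032]))
[[0.004,-0.001,0.018,-0.008,-0.012,-0.011,0.06],[0.004,-0.001,0.018,-0.008,-0.011,-0.011,0.06],[0.004,-0.001,0.019,-0.008,-0.012,-0.01,0.06]]
```

Run:
```python
from h import *
s=sense()
p=(419.4,293.1,.80);Rg=tilted(p[2],np.radians(24)); g=pose((419.4,293.1,.83),[-52,0,94]); z=Rg.apply([0,0,1])
plan(s,[(g-35*z,Rg,3),(g+8*z,Rg,3)],.06)
```

```text
[[0.002,-0.001,0.004,-0.002,0.052,-0.003,0.06],[0.002,-0.001,0.004,-0.002,0.053,-0.002,0.06],[0.001,-0.001,0.005,-0.002,0.052,-0.003,0.06],[0.0,-0.0,0.014,-0.0,0.0,0.0,0.06],[0.0,-0.0,0.014,-0.0,0.0,0.0,0.06]]
[[0.0,-0.0,0.015,-0.0,0.0,0.0,0.06]]
```

```bash
python3 -m jog '[[0.002,-0.001,0.004,-0.002,0.052,-0.003,0.06],[0.002,-0.001,0.004,-0.002,0.053,-0.002,0.06],[0.001,-0.001,0.005,-0.002,0.052,-0.003,0.06],[0,0,0,0,0,0,0.06]]'
python3 - <<'E'
from h import *
import cv2
s=sense(); print(s["joints"],s["eef_pos"])
c=eyes.calibration("wrist"); T=wristT(s); im=eyes.capture("wrist"); cv2.imwrite("pics/w2.png",im[:,:,::-1])
p=(419.4,293.1,.83)
print(proj(c,pose(p,np.array([[-52,0,94],[-64.6,0,112],[-39.4,0,76],[0,0,121.5],[0,50,58],[0,-50,58]])),T))
Rg=tilted(.8,np.radians(24)); g=pose(p,[-52,0,94]); z=Rg.apply([0,0,1])
print(delta(s,g+8*z,Rg))
E
```

```text
time_s: 4.35
eef_pos: [374.4, 244.2, 127.8]
ee_rot: [0.194, -0.38, 0.901, 0.08]
force: [-1.0, 0.1, 0.3]
grip_width: 0.702
grip_force: 0.0
[ 0.178  0.118  2.155  0.457  0.565 -2.543] [374.353 244.18  127.768]
[[317.19  280.118]
 [316.285 291.838]
 [317.902 270.887]
 [320.039 381.609]
 [393.793 289.602]
 [246.09  292.334]]
(array([ 0.628,  0.35 , 44.744]), array([-0.003,  0.003, -0.   ]))
```

View pics/w2.png

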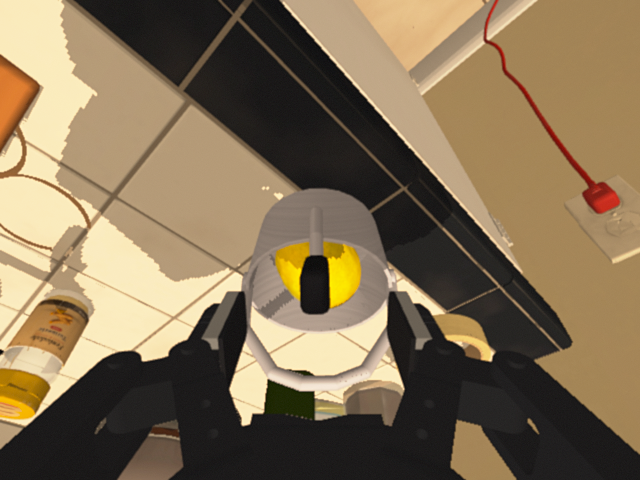

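The grip is centred between the fingers at (315,285), where it was predicted. I'll advance and close.

```bash
python3 -m jog '[[0.001,0,0.015,0,0,0,0.06],[0,0,0.015,0,0,0,0.06],[0,0,0.014,0,0,0,0.06],[0,0,0,0,0,0,0.06],[0,0,0,0,0,0,0.0]]' 60
python3 -m jog '[[0,0,0,0,0,0,0],[0,0,0,0,0,0,0],[0,0,0,0,0,0,0],[0,0,0,0,0,0,0]]' 60
python3 - <<'E'
from h import *
s=sense(); print(s["joints"],s["eef_pos"],rot(s).as_matrix())
E
```

```text
time_s: 4.9
eef_pos: [385.6, 256.2, 87.0]
ee_rot: [0.194, -0.379, 0.901, 0.081]
force: [-0.1, 0.2, -0.8]
grip_width: 0.546
grip_force: 0.0
time_s: 5.3
eef_pos: [386.2, 256.4, 87.4]
ee_rot: [0.195, -0.379, 0.901, 0.081]
force: [-2.9, -3.7, 7.5]
grip_width: 0.157
grip_force: 59.5
[ 0.206  0.24   2.152  0.552  0.449 -2.626] [386.233 256.436  87.387] [[-0.637 -0.715  0.289]
 [-0.652  0.699  0.293]
 [-0.412 -0.002 -0.911]]
```

```bash
cat >> h.py <<'E'
ST=(486.4,38.4,-.051)
TL=np.radians(24); BT=tilted(0,TL).inv().apply([52,0,27.5])+[0,0,-8]  # bail top in tool
def hook(P,t=.12,st=None): # beam-frame offset from hook_bowl -> world
    P=np.atleast_2d(P)+[0,120,-100.]; c,s=np.cos(t),np.sin(t)
    return pose(st or ST,np.c_[P[:,0],P[:,1]*c+P[:,2]*s,280-P[:,1]*s+P[:,2]*c])
def tcp_for_bail(b,Rt): return np.array(b)-Rt.apply(BT)
E
python3 - <<'E'
from h import *
s=sense(); print(BT,s["eef_pos"]+rot(s).apply(BT), hook([0,0,0]))
Rg=tilted(-.051,TL); b=hook([-85,0,33])[0]; print(b)
plan(s,[(s["eef_pos"]+[0,0,45],rot(s),4),(tcp_for_bail(b,Rg),Rg,10)],0,step=30,ang=.1)
E
```

```text
[-58.69    0.    -11.972] [420.147 291.178 122.468] [[491.863 145.426 166.354]]
[407.175 153.705 199.116]
[[-0.005,-0.0,-0.01,0.0,0.0,0.0,0.0],[-0.005,-0.0,-0.01,0.0,0.0,0.0,0.0],[-0.004,-0.0,-0.011,0.0,0.0,0.0,0.0],[-0.005,-0.0,-0.01,0.0,0.0,0.0,0.0],[0.007,-0.005,-0.007,0.035,0.001,0.077,0.0]]
[[0.007,-0.006,-0.006,0.034,0.001,0.077,0.0],[0.006,-0.006,-0.006,0.034,0.001,0.077,0.0],[0.006,-0.007,-0.006,0.035,0.0,0.078,0.0],[0.005,-0.008,-0.006,0.034,0.001,0.077,0.0],[0.004,-0.008,-0.005,0.035,0.0,0.078,0.0]]
[[0.004,-0.009,-0.005,0.034,0.001,0.077,0.0],[0.003,-0.009,-0.005,0.035,0.0,0.078,0.0],[0.002,-0.01,-0.005,0.034,0.001,0.077,0.0],[0.001,-0.01,-0.004,0.035,0.0,0.078,0.0]]
```

```bash
python3 -m jog '[[-0.005,0,-0.01,0,0,0,0],[-0.005,0,-0.01,0,0,0,0],[-0.004,0,-0.011,0,0,0,0],[-0.005,0,-0.01,0,0,0,0],[0.007,-0.005,-0.007,0.035,0.001,0.077,0]]' 60
python3 -m jog '[[0.007,-0.006,-0.006,0.034,0.001,0.077,0],[0.006,-0.006,-0.006,0.034,0.001,0.077,0],[0.006,-0.007,-0.006,0.035,0,0.078,0],[0.005,-0.008,-0.006,0.034,0.001,0.077,0],[0.004,-0.008,-0.005,0.035,0,0.078,0]]'
python3 -m jog '[[0.004,-0.009,-0.005,0.034,0.001,0.077,0],[0.003,-0.009,-0.005,0.035,0,0.078,0],[0.002,-0.01,-0.005,0.034,0.001,0.077,0],[0.001,-0.01,-0.004,0.035,0,0.078,0],[0,0,0,0,0,0,0]]'
python3 -m jog '[[0,0,0,0,0,0,0],[0,0,0,0,0,0,0]]'
python3 - <<'E'
from h import *
import cv2
s=sense(); print(s["time_s"],s["joints"],s["force"])
c=eyes.calibration("wrist"); T=wristT(s); im=eyes.capture("wrist"); sc=eyes.capture("scene")
P=np.array([[0,0,0],[-22,0,13],[-17,0,64],[-17,0,10],[0,0,-27],[0,15,100]])
b=s["eef_pos"]+rot(s).apply(BT); print(b,hook([-85,0,33]))
print("wrist hook",proj(c,hook(P),T).tolist(),"bail",proj(c,b,T))
cs=eyes.calibration("scene"); print("scene",proj(cs,hook(P)).tolist(),"bail",proj(cs,b))
A=im[:,:,::-1]; B=cv2.resize(np.ascontiguousarray(sc[200:380,190:350,::-1]),None,fx=2.5,fy=2.5,interpolation=cv2.INTER_CUBIC)
cv2.imwrite("pics/w3f.png",A); cv2.imwrite("pics/s3f.png",sc[:,:,::-1])
A=np.ascontiguousarray(A[:,120:520]); B=cv2.copyMakeBorder(B,0,480-B.shape[0],0,0,cv2.BORDER_CONSTANT)
cv2.imwrite("pics/c3.png",np.hstack([A,B]))
E
```

```text
time_s: 5.8
eef_pos: [383.7, 246.6, 136.1]
ee_rot: [0.197, -0.34, 0.917, 0.072]
force: [0.1, -0.4, -3.6]
grip_width: 0.159
grip_force: 58.8
time_s: 6.3
eef_pos: [368.4, 196.3, 150.0]
ee_rot: [0.205, -0.139, 0.968, 0.029]
force: [-0.1, 0.9, -3.4]
grip_width: 0.156
grip_force: 58.8
time_s: 6.8
eef_pos: [358.1, 156.1, 163.5]
ee_rot: [0.207, 0.025, 0.978, -0.006]
force: [0.2, -0.7, -3.7]
grip_width: 0.159
grip_force: 58.9
time_s: 7.0
eef_pos: [358.6, 156.6, 163.3]
ee_rot: [0.207, 0.024, 0.978, -0.006]
force: [0.3, 0.9, -3.9]
grip_width: 0.152
grip_force: 58.9
7.0 [ 0.167 -0.06   2.218 -0.16   0.582 -1.238] [ 0.303  0.854 -3.877]
[407.34  154.238 198.036] [[407.175 153.705 199.116]]
wrist hook [[310.4485896152225, 446.1121887219588], [312.47045767826575, 456.5897396658462], [324.2399390895083, 576.9896330065751], [311.9627106886511, 453.9178189901452], [306.33498480022456, 404.29317133473074], [367.9628038555993, 686.1617968050795]] bail [[318.048 454.568]]
scene [[260.5881109371387, 267.3980077955115], [263.07826855918756, 268.1821883126048], [258.3463097642037, 249.47235458957852], [262.5072802873453, 268.0165085913636], [262.58396949778995, 276.1930073461494], [246.42460997771383, 235.08427354819383]] bail [[271.837 277.088]]
```

View pics/c3.png

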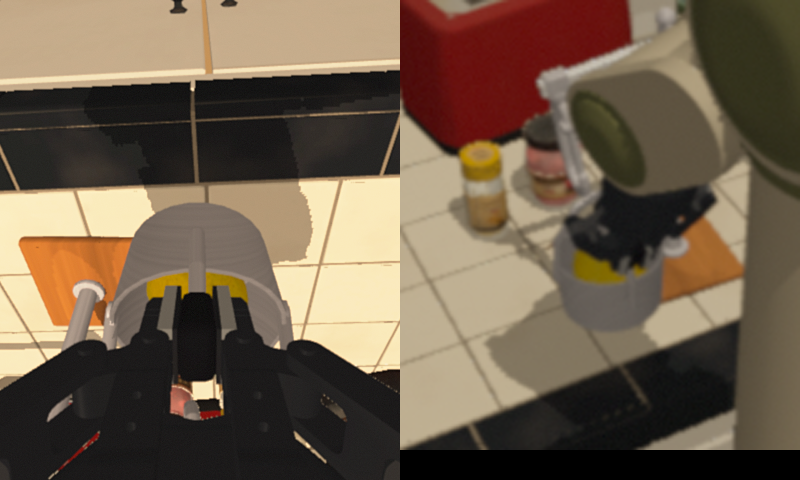

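The wrist view shows the pail centred in the grip, with the hook's bottom at about (310,408), predicted (306,404). The scene crop shows the hook at about (260,276), matching. I'll push in now.

Run:
```python
from h import *
s=sense(); Rg=tilted(-.051,TL)
plan(s,[(tcp_for_bail(hook([-40,0,32])[0],Rg),Rg,2),(tcp_for_bail(hook([2,0,31])[0],Rg),Rg,5),(tcp_for_bail(hook([0,0,-5])[0],Rg),Rg,5)],0)
```

```text
[[-0.021,-0.0,0.009,-0.0,-0.001,0.001,0.0],[-0.02,-0.001,0.009,-0.0,-0.001,0.0,0.0],[-0.008,0.0,0.004,-0.0,0.0,0.0,0.0],[-0.007,0.0,0.004,-0.0,0.0,0.0,0.0],[-0.008,0.0,0.003,-0.0,0.0,0.0,0.0]]
[[-0.007,0.0,0.004,-0.0,0.0,0.0,0.0],[-0.008,0.0,0.003,-0.0,0.0,0.0,0.0],[0.003,-0.001,0.006,-0.0,0.0,0.0,0.0],[0.003,-0.001,0.007,-0.0,0.0,0.0,0.0],[0.003,-0.001,0.006,-0.0,0.0,0.0,0.0]]
[[0.004,-0.0,0.007,-0.0,0.0,0.0,0.0],[0.003,-0.001,0.006,-0.0,0.0,0.0,0.0]]
```

```bash
python3 -m jog '[[-0.021,0,0.009,0,-0.001,0.001,0],[-0.02,-0.001,0.009,0,-0.001,0,0],[-0.008,0,0.004,0,0,0,0]]'
python3 -m jog '[[-0.007,0,0.004,0,0,0,0],[-0.008,0,0.003,0,0,0,0]]'
python3 -m jog '[[-0.007,0,0.004,0,0,0,0],[-0.008,0,0.003,0,0,0,0],[0,0,0,0,0,0,0],[0,0,0,0,0,0,0]]'
python3 - <<'E'
from h import *
import cv2
s=sense(); b=s["eef_pos"]+rot(s).apply(BT); print(s["force"],s["wrist_torque"],s["joints"],b,hook([2,0,31]))
for n in("top","scene"): cv2.imwrite(f"pics/{n}4.png",eyes.capture(n)[:,:,::-1]); print(n,proj(eyes.calibration(n),np.vstack([b,hook([[0,0,0],[0,0,-27],[0,15,108]])])).tolist())
A=cv2.imread("pics/top4.png")[200:300,220:300]; B=cv2.imread("pics/scene4.png")[200:320,215:315]
A=cv2.resize(A,(400,500),interpolation=3); B=cv2.resize(B,(400,480),interpolation=3); B=cv2.copyMakeBorder(B,0,20,0,0,0)
cv2.imwrite("pics/c4.png",np.hstack([A,B]))
E
```

```text
time_s: 7.4
eef_pos: [413.8, 152.6, 163.5]
ee_rot: [0.208, 0.025, 0.978, -0.006]
force: [-0.1, 0.2, -4.3]
grip_width: 0.149
grip_force: 58.9
time_s: 7.6
eef_pos: [428.4, 151.9, 162.5]
ee_rot: [0.207, 0.025, 0.978, -0.006]
force: [-3.4, -0.2, -3.9]
grip_width: 0.154
grip_force: 59.0
time_s: 8.0
eef_pos: [445.4, 151.0, 162.7]
ee_rot: [0.208, 0.025, 0.978, -0.006]
force: [-1.4, 0.9, -5.3]
grip_width: 0.159
grip_force: 58.8
[-1.364  0.907 -5.338] [0.049 0.971 0.01 ] [ 0.113  0.117  2.037 -0.123  0.577 -1.317] [494.064 148.472 197.522] [[494.05  149.031 197.131]]
top [[259.86770730909217, 232.56267073026834], [262.43767271654474, 236.1817375830115], [264.8465800240095, 238.43346384806227], [244.71692822204398, 225.83298523868848]]
scene [[258.1314963373756, 256.35432885343704], [260.5881109371387, 267.3980077955115], [262.58396949778995, 276.1930073461494], [245.73453005940286, 232.1636573211883]]
```

View pics/c4.png

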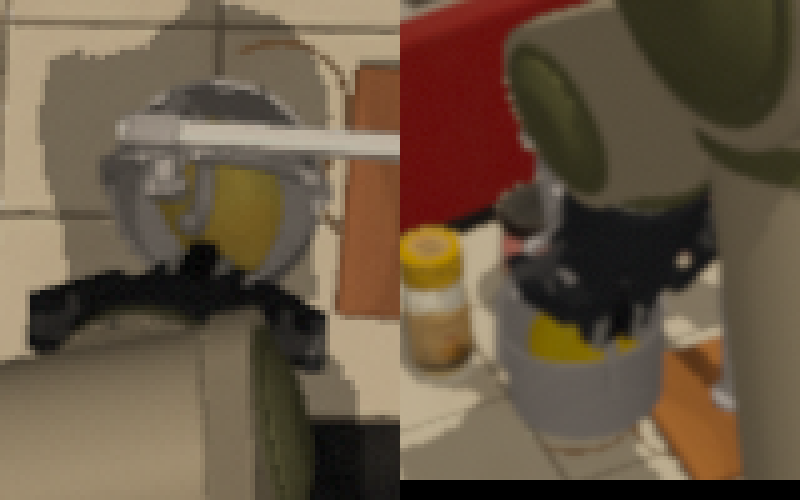

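The top crop shows the bail (about (130–320,155)) past the hook's nose at (205,230) and under the beam. The 3.4 N push, then about 1.4 N, matches the sprung gate. Lowering.

```bash
python3 -m jog '[[0.003,-0.001,0.006,0,0,0,0],[0.003,-0.001,0.007,0,0,0,0],[0.003,-0.001,0.006,0,0,0,0]]'
python3 -m jog '[[0.004,0,0.007,0,0,0,0],[0.003,-0.001,0.006,0,0,0,0],[0,0,0,0,0,0,0]]'
python3 -m jog '[[0.001,0,0.004,0,0,0,0],[0,0,0,0,0,0,0]]'
python3 - <<'E'
from h import *
s=sense(); b=s["eef_pos"]+rot(s).apply(BT); print(s["force"],b,hook([[0,0,-5],[0,0,-13]]))
E
```

```text
time_s: 8.4
eef_pos: [444.7, 147.9, 141.1]
ee_rot: [0.208, 0.025, 0.978, -0.006]
force: [-1.7, -0.9, -4.5]
grip_width: 0.156
grip_force: 58.8
time_s: 8.7
eef_pos: [443.3, 146.9, 126.2]
ee_rot: [0.207, 0.025, 0.978, -0.006]
force: [-0.2, 0.2, -4.6]
grip_width: 0.157
grip_force: 58.8
time_s: 8.9
eef_pos: [444.5, 147.0, 122.9]
ee_rot: [0.208, 0.025, 0.978, -0.006]
force: [-0.5, 0.6, -3.7]
grip_width: 0.154
grip_force: 58.9
[-0.521  0.645 -3.713] [493.123 144.481 157.745] [[491.833 144.829 161.39 ]
 [491.784 143.872 153.447]]
```

```bash
python3 -m jog '[[0.001,0,0.002,0,0,0,0],[0,0,0,0,0,0,0]]'
python3 -m jog '[[0.001,0,0.002,0,0,0,0],[0,0,0,0,0,0,0]]'
python3 -m jog '[[0.001,0,0.002,0,0,0,0],[0,0,0,0,0,0,0]]'
```

```text
time_s: 9.1
eef_pos: [444.3, 147.1, 120.8]
ee_rot: [0.208, 0.025, 0.978, -0.006]
force: [0.4, -0.9, -3.8]
grip_width: 0.153
grip_force: 58.9
time_s: 9.3
eef_pos: [444.8, 147.2, 119.4]
ee_rot: [0.209, 0.025, 0.977, -0.005]
force: [-5.3, -0.5, 4.8]
grip_width: 0.161
grip_force: 60.5
time_s: 9.5
eef_pos: [445.4, 147.3, 117.8]
ee_rot: [0.211, 0.025, 0.977, -0.005]
force: [-4.1, -0.9, 7.3]
grip_width: 0.153
grip_force: 60.6
```

```bash
python3 -m jog '[[-0.001,0,-0.002,0,0,0,0],[0,0,0,0,0,0,0]]'
python3 -m jog '[[0,0,0,0,0,0,0.02],[0,0,0,0,0,0,0.03],[0,0,0,0,0,0,0.045],[0,0,0,0,0,0,0.045],[0,0,0,0,0,0,0.045]]'
python3 -m jog '[[0,0,-0.015,0,0,0,0.045],[0,0,-0.02,0,0,0,0.045],[0,0,-0.03,0,0,0,0.045],[0,0,-0.03,0,0,0,0.045],[0,0,0,0,0,0,0.045]]'
python3 - <<'E'
from h import *
import cv2
s=sense(); print(s["force"],s["joints"],s["eef_pos"])
im=eyes.capture("wrist"); sc=eyes.capture("scene");tp=eyes.capture("top")
for n,i in(("w5",im),("s5",sc),("t5",tp)): cv2.imwrite(f"pics/{n}.png",i[:,:,::-1])
A=im[:,140:500,::-1]; B=cv2.resize(np.ascontiguousarray(sc[170:330,210:356,::-1]),(438,480),interpolation=3)
cv2.imwrite("pics/c5.png",np.hstack([A,B]))
E
```

```text
time_s: 9.7
eef_pos: [444.3, 147.1, 118.9]
ee_rot: [0.208, 0.025, 0.978, -0.006]
force: [-0.1, -0.4, -1.5]
grip_width: 0.155
grip_force: 58.9
time_s: 10.2
eef_pos: [444.2, 147.0, 118.6]
ee_rot: [0.208, 0.025, 0.978, -0.006]
force: [-0.8, 0.3, 0.4]
grip_width: 0.531
grip_force: 0.0
time_s: 10.7
eef_pos: [406.0, 149.4, 208.6]
ee_rot: [0.211, 0.025, 0.977, -0.005]
force: [0.2, -0.3, -0.5]
grip_width: 0.524
grip_force: 0.0
[ 0.157 -0.268 -0.549] [ 0.122 -0.043  2.066 -0.109  0.701 -1.329] [405.979 149.438 208.589]
```

View pics/c5.png

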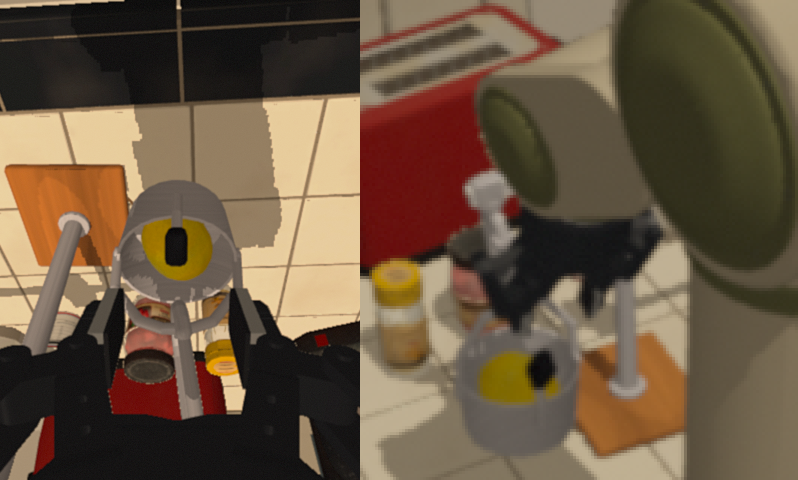

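The pail hangs in the hook with the gate in front of the wire (wrist (320,300), scene crop (500,220)), and the gripper is clear. Next I'll find the poise position from the top picture by code.

```bash
cat >> h.py <<'E'
def beam(P,t,st=None):
    P=np.atleast_2d(np.array(P,float)); c,s=np.cos(t),np.sin(t)
    return pose(st or ST,np.c_[P[:,0],P[:,1]*c+P[:,2]*s,280-P[:,1]*s+P[:,2]*c])
E
python3 - <<'E'
from h import *
import cv2
ct,cs=eyes.calibration("top"),eyes.calibration("scene")
def box(q): return np.array([[a*15,-(40+q)+b*17,z] for a in(-1,1) for b in(-1,1) for z in(-16,46)])
def score(n,c,img,roi):
    g=img.max(2).astype(int); m=np.zeros(g.shape,bool); x0,y0,x1,y1=roi; m[y0:y1,x0:x1]=g[y0:y1,x0:x1]<75
    ys,xs=np.nonzero(m); print(n,"obs",xs.mean(),ys.mean(),xs.min(),xs.max(),ys.min(),ys.max(),m.sum())
    res=[]
    for q in range(0,30):
        h=cv2.convexHull(proj(c,beam(box(q),.12)).astype(np.float32)); mm=cv2.fillConvexPoly(np.zeros(g.shape,np.uint8),np.round(h*16).astype(np.int32),1,shift=4).astype(bool)
        res.append(((mm&m).sum()/(mm|m).sum(),q))
    print(sorted(res)[-4:])
score("top",ct,cv2.imread("pics/top0.png"),(318,215,348,245))
score("scene",cs,cv2.imread("pics/scene0.png"),(305,182,335,225))
score("top5",ct,cv2.imread("pics/t5.png"),(318,215,348,245))
E
```

```text
top obs 332.0083333333333 229.93055555555554 323 342 220 240 360
[(np.float64(0.827906976744186), 8), (np.float64(0.8317757009345794), 9), (np.float64(0.8325581395348837), 10), (np.float64(0.8360655737704918), 11)]
scene obs 320.3795309168444 204.1727078891258 305 329 189 221 469
[(np.float64(0.6948051948051948), 9), (np.float64(0.7032786885245902), 8), (np.float64(0.7075163398692811), 6), (np.float64(0.7093596059113301), 7)]
top5 obs 331.7151335311573 229.4213649851632 323 341 220 239 337
[(np.float64(0.7873831775700935), 10), (np.float64(0.7910798122065728), 8), (np.float64(0.7948113207547169), 9), (np.float64(0.7948113207547169), 11)]
```

Run:
```python
from h import *
s=sense(); Rd=down(np.pi/2-.051); G=beam([0,-49,30],.12)[0]; print(G)
Rm=R.from_euler("z",-.051)*R.from_euler("z",.051)*down(np.pi-.1)
plan(s,[([395,150,330],rot(s),4),([400,60,410],down(2.3),8),(G+[0,0,75],Rd,4),(G+[0,0,-8],Rd,3)],.055)
```

```text
[484.103  -6.598 315.65 ]
[[-0.01,0.0,-0.03,0.0,0.0,0.0,0.055],[-0.01,0.0,-0.03,0.0,0.0,0.0,0.055],[-0.011,0.0,-0.029,0.0,0.0,0.0,0.055],[-0.01,0.0,-0.03,0.0,0.0,0.0,0.055],[-0.005,-0.011,-0.009,0.021,0.05,0.097,0.055]]
[[-0.006,-0.011,-0.009,0.021,0.05,0.097,0.055],[-0.006,-0.01,-0.009,0.02,0.05,0.097,0.055],[-0.007,-0.01,-0.009,0.02,0.049,0.097,0.055],[-0.008,-0.009,-0.009,0.021,0.05,0.097,0.055],[-0.008,-0.009,-0.009,0.02,0.049,0.098,0.055]]
[[-0.008,-0.008,-0.009,0.021,0.05,0.097,0.055],[-0.009,-0.008,-0.009,0.02,0.049,0.098,0.055],[-0.018,0.003,0.003,0.0,0.0,0.13,0.055],[-0.017,0.005,0.003,0.0,0.0,0.13,0.055],[-0.016,0.008,0.003,0.0,-0.0,0.13,0.055]]
[[-0.015,0.01,0.003,0.0,-0.0,0.13,0.055],[-0.014,0.011,0.004,0.0,-0.0,0.13,0.055],[-0.012,0.013,0.003,0.0,-0.0,0.13,0.055],[-0.0,-0.0,0.028,0.0,-0.0,-0.0,0.055],[-0.0,-0.0,0.028,0.0,-0.0,-0.0,0.055]]
[[-0.0,-0.0,0.027,0.0,-0.0,-0.0,0.055]]
```

```bash
python3 -m jog '[[-0.01,0,-0.03,0,0,0,0.055],[-0.01,0,-0.03,0,0,0,0.055],[-0.011,0,-0.029,0,0,0,0.055],[-0.01,0,-0.03,0,0,0,0.055],[-0.005,-0.011,-0.009,0.021,0.05,0.097,0.055]]' 20
python3 -m jog '[[-0.006,-0.011,-0.009,0.021,0.05,0.097,0.055],[-0.006,-0.01,-0.009,0.02,0.05,0.097,0.055],[-0.007,-0.01,-0.009,0.02,0.049,0.097,0.055],[-0.008,-0.009,-0.009,0.021,0.05,0.097,0.055],[-0.008,-0.009,-0.009,0.02,0.049,0.098,0.055]]'
python3 -m jog '[[-0.008,-0.008,-0.009,0.021,0.05,0.097,0.055],[-0.009,-0.008,-0.009,0.02,0.049,0.098,0.055],[-0.018,0.003,0.003,0,0,0.13,0.055],[-0.017,0.005,0.003,0,0,0.13,0.055],[-0.016,0.008,0.003,0,0,0.13,0.055]]'
python3 -m jog '[[-0.015,0.01,0.003,0,0,0.13,0.055],[-0.014,0.011,0.004,0,0,0.13,0.055],[-0.012,0.013,0.003,0,0,0.13,0.055],[0,0,0,0,0,0,0.055],[0,0,0,0,0,0,0.055]]'
python3 - <<'E'
from h import *
import cv2
s=sense(); c=eyes.calibration("wrist"); T=wristT(s); im=eyes.capture("wrist"); cv2.imwrite("pics/w6.png",im[:,:,::-1])
print(s["joints"],s["eef_pos"],rot(s).as_matrix())
G=beam([0,-49,30],.12)[0]; print(delta(s,G+[0,0,-8],down(np.pi/2-.051)))
top=beam([[a*15,-49+b*17,46] for a,b in((-1,-1),(-1,1),(1,1),(1,-1))],.12); P=proj(c,top,T); print(P)
g=im.max(2).astype(int); u,v=P.mean(0).astype(int)
for dv in(-10,0,10): print(v+dv,g[v+dv,u-60:u+60:3].tolist())
print("col",g[max(v-60,0):v+60:3,u].tolist(), u,v)
# beam toward hook
Q=proj(c,beam([[-5,0,8],[5,0,8],[-5,-15,8],[5,-15,8]],.12),T); print(Q)
E
```

```text
time_s: 11.35
eef_pos: [394.9, 139.0, 342.7]
ee_rot: [0.184, 0.075, 0.98, -0.005]
force: [-0.2, -0.4, -0.9]
grip_width: 0.647
grip_force: 0.0
time_s: 11.85
eef_pos: [398.9, 82.2, 390.6]
ee_rot: [0.052, 0.319, 0.946, -0.001]
force: [-0.2, 0.4, -0.7]
grip_width: 0.641
grip_force: 0.0
time_s: 12.35
eef_pos: [443.1, 25.9, 399.7]
ee_rot: [-0.001, 0.58, 0.814, -0.0]
force: [0.5, -0.4, 0.2]
grip_width: 0.643
grip_force: 0.0
time_s: 12.85
eef_pos: [484.1, -6.4, 390.3]
ee_rot: [-0.001, 0.724, 0.69, -0.0]
force: [0.3, 0.1, 0.4]
grip_width: 0.644
grip_force: 0.0
[-0.256  0.162  1.311  0.001  1.67  -0.208] [484.141  -6.383 390.253] [[ 0.048  0.999 -0.001]
 [ 0.999 -0.048  0.001]
 [ 0.001 -0.001 -1.   ]]
(array([-0.288,  0.061, 82.603]), array([-0.001, -0.001,  0.003]))
[[291.04  289.145]
 [290.396 230.395]
 [344.596 230.519]
 [343.621 289.266]]
249 [33, 32, 31, 135, 242, 240, 241, 241, 242, 241, 242, 39, 48, 52, 53, 52, 52, 51, 53, 51, 51, 51, 53, 54, 54, 54, 53, 46, 245, 241, 242, 242, 241, 241, 241, 241, 241, 240, 240, 241]
259 [32, 34, 32, 84, 237, 239, 238, 239, 239, 240, 239, 68, 80, 83, 57, 52, 52, 52, 52, 54, 53, 50, 54, 53, 52, 51, 52, 44, 243, 241, 240, 241, 241, 241, 240, 240, 240, 241, 242, 242]
269 [78, 97, 98, 102, 191, 238, 238, 238, 238, 239, 238, 69, 85, 87, 81, 62, 52, 51, 53, 54, 55, 53, 51, 51, 57, 52, 52, 46, 244, 242, 241, 241, 242, 242, 241, 241, 241, 242, 241, 241]
col [167, 166, 166, 168, 167, 167, 165, 167, 89, 33, 39, 43, 47, 53, 52, 52, 52, 52, 53, 53, 53, 53, 53, 51, 54, 59, 79, 83, 84, 80, 241, 239, 240, 239, 240, 239, 239, 240, 239, 239] 317 259
[[309.684 171.214]
 [325.294 171.25 ]
 [309.71  194.717]
 [325.139 194.752]]
```

View pics/w6.png

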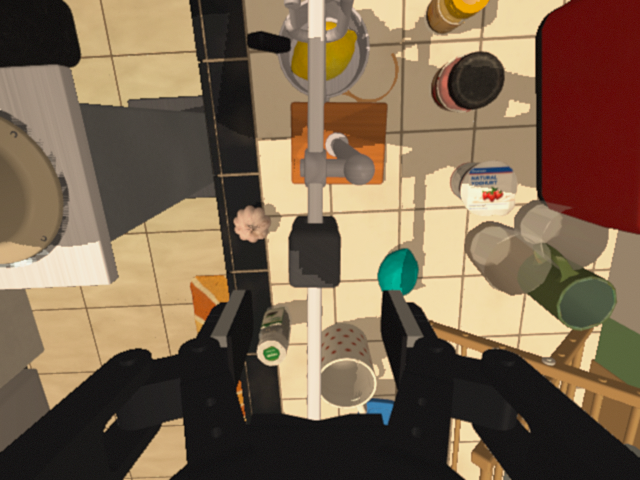

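The wrist view shows the poise centred between the open fingers at (290–340, 225–287), with the post and the bystanders clear. I'll descend, grip lightly and slide to about q = 0.12.

```bash
python3 -m jog '[[0,-0.001,0.028,0,0,0,0.055],[0,0,0.028,0,0,0,0.055],[0,0,0.026,0,0,0,0.055],[0,0,0,0,0,0,0.02],[0,0,0,0,0,0,0.02]]' 20
python3 -m jog '[[0,0,0,0,0,0,0.02],[0,0,0,0,0,0,0.02],[0,0,0,0,0,0,0.02]]' 20
python3 -m jog '[[-0.011,0,-0.001,0,0,0,0.02],[-0.011,0,-0.001,0,0,0,0.02]]' 20
```

```text
time_s: 13.4
eef_pos: [482.8, -5.9, 310.2]
ee_rot: [0.0, 0.724, 0.689, 0.0]
force: [-3.9, 0.2, -10.5]
grip_width: 0.351
grip_force: 24.9
time_s: 13.7
eef_pos: [482.8, -6.1, 310.1]
ee_rot: [0.0, 0.725, 0.689, 0.0]
force: [-6.2, 1.0, -3.0]
grip_width: 0.35
grip_force: 25.9
time_s: 13.9
eef_pos: [481.6, -28.1, 312.7]
ee_rot: [0.0, 0.725, 0.689, 0.001]
force: [-7.2, 1.9, 4.0]
grip_width: 0.351
grip_force: 26.7
```

```bash
python3 -m jog '[[-0.022,-0.001,-0.003,0,0,0,0.02],[-0.022,0,-0.003,0,0,0,0.02],[-0.022,0,-0.002,0,0,0,0.02],[-0.022,0,-0.002,0,0,0,0.02]]'
python3 -m jog '[[0,0,0,0,0,0,0.045],[0,0,0,0,0,0,0.055],[0,0,0,0,0,0,0.055],[0,0,0,0,0,0,0.055],[0,0,0,0,0,0,0.055]]'
python3 -m jog '[[0,0,-0.028,0,0,0,0.055],[0,0,-0.028,0,0,0,0.055],[0,0,-0.026,0,0,0,0.055],[0,0,0,0,0,0,0.055],[0,0,0,0,0,0,0.055]]'
python3 -m jog '[[0,0,0,0,0,0,0.055],[0,0,0,0,0,0,0.055],[0,0,0,0,0,0,0.055],[0,0,0,0,0,0,0.055]]'
cat > tilt.py <<'E'
from h import *
import cv2,sys
tag=sys.argv[1]
s=sense(); c=eyes.calibration("wrist"); T=wristT(s); im=eyes.capture("wrist"); cv2.imwrite(f"pics/w{tag}.png",im[:,:,::-1]); np.savez(f"pics/w{tag}.npz",T=T)
sc=eyes.capture("scene"); cv2.imwrite(f"pics/s{tag}.png",sc[:,:,::-1]); cv2.imwrite(f"pics/t{tag}.png",eyes.capture("top")[:,:,::-1])
print(s["time_s"],s["eef_pos"],s["force"])
cs=eyes.calibration("scene")
# hook end + hook template from start picture (tilt .12), matched along its vertical-ish travel
ref=cv2.imread("pics/scene0.png")
end=lambda t:proj(cs,beam([0,128,0],t))[0]
u,v=end(.12).round().astype(int); tpl=ref[v-9:v+10,u-9:u+10]
I=cv2.cvtColor(sc,cv2.COLOR_RGB2BGR); k=8
big=cv2.resize(I[v-40:v+25,u-30:u+30],None,fx=k,fy=k,interpolation=3); bt=cv2.resize(tpl,None,fx=k,fy=k,interpolation=3)
m=cv2.matchTemplate(big,bt,cv2.TM_CCOEFF_NORMED); _,sc_,_,loc=cv2.minMaxLoc(m)
d=np.array([loc[0]/k-21,loc[1]/k-31]); print("hook end shift px",d,"score",sc_)
for t in(.12,.08,.04,0,-.04,-.08,-.12): print(t,end(t)-end(.12),end="; ")
E
python3 tilt.py 7
```

```text
time_s: 14.3
eef_pos: [476.7, -116.8, 322.9]
ee_rot: [0.001, 0.725, 0.689, 0.001]
force: [0.1, 2.3, 1.5]
grip_width: 0.351
grip_force: 26.4
time_s: 14.8
eef_pos: [476.7, -115.6, 321.4]
ee_rot: [0.0, 0.725, 0.689, 0.001]
force: [0.2, -0.4, -0.3]
grip_width: 0.646
grip_force: 0.0
time_s: 15.3
eef_pos: [476.5, -115.9, 403.0]
ee_rot: [0.0, 0.725, 0.689, 0.001]
force: [-0.1, 0.5, -0.5]
grip_width: 0.645
grip_force: 0.0
time_s: 15.7
eef_pos: [476.4, -116.1, 403.0]
ee_rot: [0.0, 0.725, 0.689, 0.0]
force: [-0.5, 0.3, 1.0]
grip_width: 0.641
grip_force: 0.0
15.7 [ 476.411 -116.112  403.007] [-0.47   0.291  1.02 ]
hook end shift px [0. 0.] score 0.9836809039115906
0.12 [0. 0.]; 0.08 [-0.389 -1.881]; 0.04 [-0.694 -3.801]; 0 [-0.911 -5.755]; -0.04 [-1.042 -7.741]; -0.08 [-1.084 -9.755]; -0.12 [ -1.037 -11.794];
```

```bash
python3 -m jog '[[0,0,0.028,0,0,0,0.055],[0,0,0.028,0,0,0,0.055],[0,0,0.026,0,0,0,0.055],[0,0,0,0,0,0,0.02],[0,0,0,0,0,0,0.02]]' 20
python3 -m jog '[[0,0,0,0,0,0,0.02],[0,0,0,0,0,0,0.02],[-0.01,0,-0.001,0,0,0,0.02],[-0.01,0,-0.001,0,0,0,0.02],[-0.01,0,0,0,0,0,0.02]]' 20
python3 -m jog '[[0,0,0,0,0,0,0.02],[0,0,0,0,0,0,0.045],[0,0,0,0,0,0,0.055],[0,0,0,0,0,0,0.055],[0,0,0,0,0,0,0.055]]'
python3 -m jog '[[0,0,-0.028,0,0,0,0.055],[0,0,-0.028,0,0,0,0.055],[0,0,-0.026,0,0,0,0.055],[0,0,0,0,0,0,0.055],[0,0,0,0,0,0,0.055]]'
python3 -m jog '[[0,0,0,0,0,0,0.055],[0,0,0,0,0,0,0.055],[0,0,0,0,0,0,0.055],[0,0,0,0,0,0,0.055],[0,0,0,0,0,0,0.055]]'
python3 tilt.py 8
```

```text
time_s: 16.35
eef_pos: [476.7, -116.2, 322.2]
ee_rot: [0.001, 0.725, 0.689, 0.001]
force: [-2.6, 0.9, 0.1]
grip_width: 0.345
grip_force: 26.4
time_s: 16.85
eef_pos: [475.0, -147.1, 323.7]
ee_rot: [0.0, 0.725, 0.689, 0.001]
force: [-0.2, 1.7, 0.4]
grip_width: 0.349
grip_force: 26.6
time_s: 17.35
eef_pos: [475.1, -145.9, 323.4]
ee_rot: [0.0, 0.725, 0.689, 0.001]
force: [-0.1, 0.1, 0.1]
grip_width: 0.641
grip_force: 0.0
time_s: 17.85
eef_pos: [475.0, -146.0, 405.0]
ee_rot: [0.0, 0.725, 0.689, 0.001]
force: [-0.2, 0.5, -0.3]
grip_width: 0.646
grip_force: 0.0
time_s: 18.35
eef_pos: [474.9, -146.1, 405.2]
ee_rot: [0.0, 0.725, 0.689, 0.0]
force: [0.2, 0.2, -0.8]
grip_width: 0.646
grip_force: 0.0
18.35 [ 474.895 -146.054  405.184] [ 0.17   0.24  -0.783]
hook end shift px [-1. -5.] score 0.950441837310791
0.12 [0. 0.]; 0.08 [-0.389 -1.881]; 0.04 [-0.694 -3.801]; 0 [-0.911 -5.755]; -0.04 [-1.042 -7.741]; -0.08 [-1.084 -9.755]; -0.12 [ -1.037 -11.794];
```

```bash
cat > fine.py <<'E'
from h import *
import cv2,sys
cs=eyes.calibration("scene")
def samp(img,t,ys,zs,off=(0,0)):
    Y,Z=np.meshgrid(ys,zs); P=proj(cs,beam(np.c_[np.full(Y.size,-5.),Y.ravel(),Z.ravel()],t)).astype(np.float32)+np.float32(off)
    return cv2.remap(img,P[:,0].reshape(Y.shape),P[:,1].reshape(Y.shape),cv2.INTER_CUBIC).astype(float)
for tag in sys.argv[1:]:
    a,b=cv2.imread("pics/s7.png"),cv2.imread(f"pics/s{tag}.png")
    for name,ys,zs in(("hook arm",np.arange(20,136,1.),np.arange(-11,14,1.)),("end",np.arange(110,136,1.),np.arange(-11,14,1.)),("hook",np.arange(112,128,1.),np.arange(-125,-20,1.))):
        A=samp(a,.12,ys,zs); ts=np.arange(-.12,.13,.002)
        sc=[np.corrcoef(A.ravel(),samp(b,t,ys,zs).ravel())[0,1] for t in ts]; i=int(np.argmax(sc))
        if 0<i<len(ts)-1: p=np.polyfit(ts[i-1:i+2],sc[i-1:i+2],2); best=-p[1]/2/p[0]
        else: best=ts[i]
        print(tag,name,round(best,4),round(sc[i],3))
E
python3 fine.py 7 8
```

```text
7 hook arm 0.12 1.0
7 end 0.12 1.0
7 hook 0.12 1.0
8 hook arm 0.0067 0.922
8 end 0.0037 0.964
8 hook -0.013 0.59
```

Run:
```python
from h import *
s=sense(); Rg=tilted(-.051,np.radians(35))
plan(s,[([420,-80,425],down(2.3),6),([415,30,375],Rg,8)],.055)
```

```text
[[0.011,-0.01,-0.003,0.0,0.0,-0.13,0.055],[0.012,-0.008,-0.003,0.0,0.0,-0.13,0.055],[0.012,-0.007,-0.003,0.0,0.0,-0.13,0.055],[0.013,-0.005,-0.004,0.0,0.0,-0.13,0.055],[0.014,-0.003,-0.003,0.001,0.0,-0.13,0.055]]
[[0.014,-0.001,-0.004,0.0,0.0,-0.13,0.055],[0.011,0.009,0.006,-0.03,-0.072,-0.096,0.055],[0.01,0.009,0.006,-0.03,-0.072,-0.096,0.055],[0.01,0.01,0.005,-0.03,-0.072,-0.096,0.055],[0.009,0.011,0.005,-0.03,-0.072,-0.096,0.055]]
[[0.008,0.012,0.005,-0.03,-0.073,-0.095,0.055],[0.008,0.012,0.005,-0.03,-0.072,-0.095,0.055],[0.007,0.013,0.004,-0.03,-0.073,-0.096,0.055],[0.005,0.014,0.004,-0.031,-0.072,-0.095,0.055]]
```

```bash
python3 -m jog '[[0.011,-0.01,-0.003,0,0,-0.13,0.055],[0.012,-0.008,-0.003,0,0,-0.13,0.055],[0.012,-0.007,-0.003,0,0,-0.13,0.055],[0.013,-0.005,-0.004,0,0,-0.13,0.055],[0.014,-0.003,-0.003,0,0,-0.13,0.055]]'
python3 -m jog '[[0.014,-0.001,-0.004,0,0,-0.13,0.055],[0.011,0.009,0.006,-0.03,-0.072,-0.096,0.055],[0.01,0.009,0.006,-0.03,-0.072,-0.096,0.055],[0.01,0.01,0.005,-0.03,-0.072,-0.096,0.055],[0.009,0.011,0.005,-0.03,-0.072,-0.096,0.055]]'
python3 -m jog '[[0.008,0.012,0.005,-0.03,-0.073,-0.095,0.055],[0.008,0.012,0.005,-0.03,-0.072,-0.095,0.055],[0.007,0.013,0.004,-0.03,-0.073,-0.096,0.055],[0.005,0.014,0.004,-0.03,-0.072,-0.095,0.055],[0,0,0,0,0,0,0.055]]'
python3 -m jog '[[0,0,0,0,0,0,0.055],[0,0,0,0,0,0,0.055]]'
cat > edge.py <<'E'
from h import *
import cv2,sys
s=sense(); c=eyes.calibration("wrist"); T=wristT(s); tag=sys.argv[1]
im=eyes.capture("wrist"); cv2.imwrite(f"pics/e{tag}.png",im[:,:,::-1]); print(s["time_s"],s["eef_pos"])
g=cv2.GaussianBlur(im.astype(np.float32),(0,0),1.0); G=np.hypot(cv2.Sobel(g,5,1,0),cv2.Sobel(g,5,0,1)).max(2); G=np.minimum(G,150)
ys=np.r_[np.arange(25,105,1.),np.arange(-110,-15,1.)]
print("beam in view",proj(c,beam([[0,y,0] for y in(125,0,-130,-190)],0),T).tolist())
def f(p):
    t,dz,dx=p; tot=0
    for x,z in((-5,8),(5,8),(-5,-8)):
        P=proj(c,beam(np.c_[np.full(ys.size,x+dx),ys,np.full(ys.size,z)],t)+[0,0,dz],T).astype(np.float32)
        tot+=cv2.remap(G,P[:,:1],P[:,1:],1).mean()
    return -tot
from scipy.optimize import brute,fmin
b=brute(f,((-.06,.061,.006),(-6,6.1,1),(-6,6.1,1)),finish=None); r=fmin(f,b,disp=False,initial_simplex=np.array([b,b+[.005,0,0],b+[0,.7,0],b+[0,0,.7]])); print("grid",b,"fit tilt,dz,dx",r,f(r))
Y=np.linspace(-.05,.05,11); print([(round(t,3),round(-min(f((t,z,x)) for z in np.arange(-3,3.1,.5)+r[1] for x in np.arange(-2,2.1,1)+r[2]),1)) for t in Y])
E
python3 edge.py 1
python3 - <<'E'
import subprocess
E
cp pics/s8.png /tmp/s8.png; python3 tilt.py 9 >/dev/null; python3 fine.py 9
```

```text
time_s: 19.0
eef_pos: [428.8, -90.9, 421.5]
ee_rot: [0.001, 0.465, 0.885, 0.0]
force: [-0.4, 0.3, 0.6]
grip_width: 0.647
grip_force: 0.0
time_s: 19.5
eef_pos: [417.2, -24.8, 400.6]
ee_rot: [0.157, 0.221, 0.963, -0.004]
force: [0.3, -0.4, -0.2]
grip_width: 0.646
grip_force: 0.0
time_s: 20.0
eef_pos: [413.7, 31.3, 374.6]
ee_rot: [0.301, 0.024, 0.953, -0.007]
force: [0.8, 0.3, 0.2]
grip_width: 0.644
grip_force: 0.0
time_s: 20.2
eef_pos: [415.3, 29.8, 376.1]
ee_rot: [0.301, 0.026, 0.953, -0.008]
force: [0.4, 0.1, -0.2]
grip_width: 0.642
grip_force: 0.0
20.2 [415.304  29.782 376.126]
beam in view [[506.5378236010704, 236.07159798200826], [334.3730523479019, 236.52204084300692], [155.66909909457402, 236.98959247618532], [73.30953613749449, 237.20507370907026]]
grid [-0.012 -6.     5.   ] fit tilt,dz,dx [ -0.014 -20.772  24.528] -389.29248
[(np.float64(-0.05), np.float32(243.0)), (np.float64(-0.04), np.float32(284.6)), (np.float64(-0.03), np.float32(328.7)), (np.float64(-0.02), np.float32(379.1)), (np.float64(-0.01), np.float32(382.9)), (np.float64(0.0), np.float32(349.9)), (np.float64(0.01), np.float32(292.3)), (np.float64(0.02), np.float32(249.3)), (np.float64(0.03), np.float32(254.7)), (np.float64(0.04), np.float32(256.9)), (np.float64(0.05), np.float32(246.3))]
9 hook arm 0.021 0.819
9 end -0.0033 0.967
9 hook -0.0238 0.69
```

```bash
cat > joint.py <<'E'
from h import *
import cv2,sys
from scipy.optimize import minimize,differential_evolution
im=cv2.imread(sys.argv[1]); c=eyes.calibration("wrist"); s=sense(); T0=wristT(s)
Gs=[]
for sg in(3.,1.2):
    g=cv2.GaussianBlur(im.astype(np.float32),(0,0),sg); Gs.append((cv2.Sobel(g,5,1,0)*sg,cv2.Sobel(g,5,0,1)*sg))
L=lambda a,b,n=80:np.linspace(a,b,n)
base=[L((92.5,-52,12),(92.5,52,12)),L((-37.5,-52,12),(-37.5,52,12)),L((-34,55,12),(90,55,12)),L((-34,-55,12),(90,-55,12))]
post=[L((28,9.,25),(28,9.,240)),L((28,-9.,25),(28,-9.,240))]
bm=[(-5,8),(5,8),(-5,-8)]; ys=np.r_[np.arange(25,105,1.),np.arange(-110,-15,1.)]
def parts(p,lev):
    rx,ry,rz,dx,dy,yaw,t=p; st=(ST[0]+dx,ST[1]+dy,ST[2]+yaw); T=T0.copy(); T[:3,:3]=T0[:3,:3]@R.from_rotvec([rx,ry,rz]).as_matrix()
    out=[]
    for P in [pose(st,l) for l in base+post]+[beam(np.c_[np.full(ys.size,x),ys,np.full(ys.size,z)],t,st) for x,z in bm]:
        q=proj(c,P,T).astype(np.float32); d=np.gradient(q,axis=0); d/=np.linalg.norm(d,axis=1,keepdims=True)
        gx,gy=Gs[lev]; v=0
        ok=(q[:,0]>2)&(q[:,0]<637)&(q[:,1]>2)&(q[:,1]<477)
        a=cv2.remap(gx,q[:,:1],q[:,1:],1)[:,0]; b=cv2.remap(gy,q[:,:1],q[:,1:],1)[:,0]
        m=np.abs(-a*d[:,1:]+b*d[:,:1]).max(1); out.append(np.minimum(m,200)[ok].mean() if ok.sum()>20 else 0)
    return np.array(out)
sig=np.array([.01,.01,.01,4,4,.015,.05])
def cost(p,lev): return -parts(p,lev).sum()/60+.5*np.sum((p/sig)**2)*.15
r=differential_evolution(cost,[(-2*x,2*x) for x in sig],args=(0,),seed=1,maxiter=150,tol=1e-6)
r2=minimize(cost,r.x,args=(1,),method="Nelder-Mead",options=dict(initial_simplex=np.vstack([r.x]+[r.x+np.eye(7)[i]*sig[i]*.3 for i in range(7)]),maxiter=6000,xatol=1e-5,fatol=1e-5))
print("coarse",r.x,"\nfine",r2.x,"\nparts",parts(r2.x,1).round(0), parts(np.zeros(7),1).round(0))
E
python3 joint.py pics/e1.png
```

```text
coarse [-0.002 -0.001  0.001 -2.156  2.008 -0.002 -0.016] 
fine [ 0.002 -0.001  0.003 -3.542  2.386  0.001 -0.023] 
parts [144. 192. 152. 199. 147. 154. 121. 158. 116.] [110.  68. 118.  72.  39.  60.  35.  62. 112.]
```

```bash
cat > sj.py <<'E'
from h import *
import cv2
c=eyes.calibration("scene"); T=c["cam_to_world"]
ys=np.arange(22,108,.5)
def run(n,p0):
    im=cv2.imread(f"pics/{n}.png"); g=cv2.GaussianBlur(im.astype(np.float32),(0,0),.7); gx,gy=cv2.Sobel(g,5,1,0),cv2.Sobel(g,5,0,1)
    def parts(t,du,dv):
        o=[]
        for x,z in((-5,8),(5,8),(-5,-8)):
            q=proj(c,beam(np.c_[np.full(ys.size,x),ys,np.full(ys.size,z)],t,st)).astype(np.float32)+np.float32([du,dv]); d=q[-1]-q[0]; d/=np.linalg.norm(d)
            a=cv2.remap(gx,q[:,:1],q[:,1:],2)[:,0]; b=cv2.remap(gy,q[:,:1],q[:,1:],2)[:,0]; o.append(np.minimum(np.abs(-a*d[1]+b*d[0]).max(1),250).mean())
        return np.array(o)
    best=max(((parts(t,0,dv).sum(),t,dv) for t in np.arange(-.06,.15,.002) for dv in np.arange(-3,3.1,.1)))
    free=best[1:]; fixed=max((parts(t,0,p0).sum(),t) for t in np.arange(-.06,.15,.001)) if p0 is not None else None
    print(n,"free t,dv",np.round(free,3),round(best[0]),"fixed-dv",fixed,parts(*[free[0],0,free[1]]).round())
    return free[1]
st=(ST[0]-3,ST[1]+2,ST[2])
dv=[]
for n in("scene0","s5","s7"): dv.append(run(n,None))
print(dv)
for n in("s8","s9"): run(n,float(np.median(dv)))
E
python3 sj.py
```

```text
scene0 free t,dv [ 0.134 -0.2  ] 521 fixed-dv None [105. 234. 182.]
s5 free t,dv [0.046 3.   ] 50 fixed-dv None [ 6. 14. 30.]
s7 free t,dv [ 0.106 -2.   ] 449 fixed-dv None [157. 187. 104.]
[np.float64(-0.1999999999999975), np.float64(3.0000000000000053), np.float64(-1.9999999999999991)]
s8 free t,dv [-0.006 -2.   ] 468 fixed-dv (np.float32(461.72986), np.float64(0.007000000000000062)) [172. 188. 108.]
s9 free t,dv [ 0.018 -0.8  ] 380 fixed-dv (np.float32(378.6612), np.float64(5.551115123125783e-17)) [ 72. 163. 145.]
```

Run:
```python
from h import *
s=sense(); print(s["eef_pos"],(rot(s).inv()*tilted(-.051,np.radians(35))).as_rotvec())
plan(s,[([420,-80,425],down(2.3),8),([475,-146,400],down(np.pi/2-.051),6)],.055)
# yaw from top0
import cv2
c=eyes.calibration("top"); g=cv2.GaussianBlur(cv2.imread("pics/top0.png").astype(np.float32),(0,0),.7); gx,gy=cv2.Sobel(g,5,1,0),cv2.Sobel(g,5,0,1)
ys=np.r_[np.arange(25,105,1.),np.arange(-230,-75,1.)]
def sc(yaw,dx):
    o=0
    for x in(-5,5):
        q=proj(c,beam(np.c_[np.full(ys.size,x),ys,np.full(ys.size,8)],.12,(ST[0]+dx,ST[1]+1,yaw))).astype(np.float32); o+=np.minimum(np.abs(cv2.remap(gy,q[:,:1],q[:,1:],2)).max(2)if 0 else np.abs(cv2.remap(gy,q[:,:1],q[:,1:],2)).reshape(len(q),-1).max(1),200).mean()
    return o
print(sorted((sc(y,d),y,d) for y in np.arange(-.08,-.02,.002) for d in np.arange(-6,6,.5))[-4:])
```

```text
[415.186  29.975 375.658] [-0.001  0.    -0.002]
[[-0.005,-0.014,-0.004,0.03,0.072,0.095,0.055],[-0.006,-0.013,-0.004,0.03,0.072,0.096,0.055],[-0.006,-0.013,-0.004,0.03,0.072,0.095,0.055],[-0.007,-0.012,-0.005,0.03,0.072,0.096,0.055],[-0.008,-0.012,-0.005,0.03,0.073,0.095,0.055]]
[[-0.009,-0.011,-0.005,0.03,0.072,0.096,0.055],[-0.01,-0.01,-0.005,0.031,0.073,0.095,0.055],[-0.01,-0.01,-0.006,0.03,0.072,0.096,0.055],[-0.014,-0.0,0.004,0.0,-0.0,0.13,0.055],[-0.014,0.001,0.004,0.0,-0.0,0.13,0.055]]
[[-0.014,0.003,0.004,0.0,-0.0,0.13,0.055],[-0.014,0.005,0.004,0.0,-0.0,0.13,0.055],[-0.013,0.007,0.005,0.0,-0.0,0.13,0.055],[-0.012,0.008,0.004,0.0,-0.0,0.13,0.055]]
[(np.float32(231.13968), np.float64(-0.06799999999999999), np.float64(0.0)), (np.float32(232.56433), np.float64(-0.06399999999999999), np.float64(-0.5)), (np.float32(232.60593), np.float64(-0.06799999999999999), np.float64(-0.5)), (np.float32(233.48163), np.float64(-0.06599999999999999), np.float64(-0.5))]
```

```bash
sed -e 's/ST\[2\]+yaw/-.066+yaw/' -e 's/4,4,.015,.05/4,4,.002,.05/' joint.py > joint2.py; python3 joint2.py pics/e1.png
```

```text
coarse [-0.002 -0.004  0.002 -2.266  1.518 -0.    -0.007] 
fine [ 0.002 -0.006  0.009 -3.301  1.664 -0.    -0.017] 
parts [144. 191. 152. 198. 147. 154. 123. 159. 115.] [107.  76. 104.  51.  24.  47.  19.  53. 109.]
```

```bash
python3 -m jog '[[-0.005,-0.014,-0.004,0.03,0.072,0.095,0.055],[-0.006,-0.013,-0.004,0.03,0.072,0.096,0.055],[-0.006,-0.013,-0.004,0.03,0.072,0.095,0.055],[-0.007,-0.012,-0.005,0.03,0.072,0.096,0.055],[-0.008,-0.012,-0.005,0.03,0.073,0.095,0.055]]'
python3 -m jog '[[-0.009,-0.011,-0.005,0.03,0.072,0.096,0.055],[-0.01,-0.01,-0.005,0.031,0.073,0.095,0.055],[-0.01,-0.01,-0.006,0.03,0.072,0.096,0.055],[-0.014,0,0.004,0,0,0.13,0.055],[-0.014,0.001,0.004,0,0,0.13,0.055]]'
python3 -m jog '[[-0.014,0.003,0.004,0,0,0.13,0.055],[-0.014,0.005,0.004,0,0,0.13,0.055],[-0.013,0.007,0.005,0,0,0.13,0.055],[-0.012,0.008,0.004,0,0,0.13,0.055],[0,0,0,0,0,0,0.055]]'
python3 - <<'E'
from h import *
s=sense(); print(delta(s,[474.9,-146,300.5],down(np.pi/2-.06)))
E
```

```text
time_s: 20.9
eef_pos: [417.7, -38.7, 406.9]
ee_rot: [0.116, 0.273, 0.955, -0.003]
force: [0.2, 0.6, 0.0]
grip_width: 0.648
grip_force: 0.0
time_s: 21.4
eef_pos: [438.3, -101.9, 416.9]
ee_rot: [0.0, 0.526, 0.851, 0.0]
force: [1.2, 0.4, 0.6]
grip_width: 0.649
grip_force: 0.0
time_s: 21.9
eef_pos: [475.0, -147.2, 398.8]
ee_rot: [-0.001, 0.726, 0.688, -0.0]
force: [-0.5, 0.1, 0.6]
grip_width: 0.64
grip_force: 0.0
(array([ 1.075,  0.033, 98.35 ]), array([-0.002, -0.001,  0.007]))
```

```bash
python3 -m jog '[[-0.003,0,0.033,0,0,0,0.055],[0,0,0.033,0,0,0,0.055],[0,0,0.031,0,0,0,0.055],[0,0,0,0,0,0,0.055],[0,0,0,0,0,0,0.02]]' 20
python3 -m jog '[[0,0,0,0,0,0,0.02],[0,0,0,0,0,0,0.02],[0,0,0,0,0,0,0.02]]' 20
python3 -m jog '[[0.005,0,-0.003,0,0,0,0.02],[0.005,0,-0.003,0,0,0,0.02],[0.005,0,-0.003,0,0,0,0.02],[0.005,0,-0.002,0,0,0,0.02]]'
python3 -m jog '[[0.005,0,-0.003,0,0,0,0.02],[0.005,0,-0.002,0,0,0,0.02],[0.005,0,-0.001,0,0,0,0.02],[0,0,0,0,0,0,0.02]]'
python3 -m jog '[[0,0,0,0,0,0,0.045],[0,0,0,0,0,0,0.055],[0,0,0,0,0,0,0.055]]'
python3 -m jog '[[0,0,-0.028,0,0,0,0.055],[0,0,-0.028,0,0,0,0.055],[0,0,-0.024,0,0,0,0.055],[0,0,0,0,0,0,0.055]]'
python3 - <<'E'
from h import *
s=sense(); Rg=tilted(-.051,np.radians(35))
plan(s,[([420,-80,425],down(2.3),6),([415.2,29.9,376],Rg,8)],.055)
E
```

```text
time_s: 22.4
eef_pos: [474.5, -149.0, 304.5]
ee_rot: [0.001, 0.724, 0.69, 0.0]
force: [-0.8, -0.2, 0.8]
grip_width: 0.492
grip_force: 0.0
time_s: 22.7
eef_pos: [474.8, -149.3, 304.3]
ee_rot: [0.002, 0.724, 0.689, 0.001]
force: [2.7, -0.4, 1.2]
grip_width: 0.347
grip_force: 26.3
time_s: 23.1
eef_pos: [475.9, -128.9, 314.8]
ee_rot: [0.001, 0.725, 0.689, 0.001]
force: [6.6, -1.4, -1.5]
grip_width: 0.348
grip_force: 26.0
time_s: 23.5
eef_pos: [476.8, -113.4, 320.7]
ee_rot: [0.001, 0.724, 0.689, 0.001]
force: [7.1, 1.3, -2.1]
grip_width: 0.344
grip_force: 26.0
time_s: 23.8
eef_pos: [475.9, -114.0, 320.2]
ee_rot: [0.0, 0.725, 0.689, 0.0]
force: [0.8, -0.4, 0.6]
grip_width: 0.641
grip_force: 0.0
time_s: 24.2
eef_pos: [476.4, -114.4, 403.1]
ee_rot: [0.003, 0.725, 0.689, 0.001]
force: [0.2, 0.2, -0.5]
grip_width: 0.648
grip_force: 0.0
[[0.005,-0.01,-0.004,0.001,0.001,-0.13,0.055],[0.006,-0.009,-0.004,0.001,0.001,-0.13,0.055],[0.008,-0.008,-0.004,0.001,0.001,-0.13,0.055],[0.009,-0.007,-0.003,0.001,0.0,-0.13,0.055],[0.009,-0.005,-0.004,0.0,0.0,-0.13,0.055]]
[[0.01,-0.005,-0.003,0.001,0.001,-0.129,0.055],[0.011,0.009,0.006,-0.03,-0.072,-0.096,0.055],[0.01,0.01,0.006,-0.03,-0.072,-0.096,0.055],[0.01,0.01,0.005,-0.03,-0.072,-0.096,0.055],[0.009,0.011,0.005,-0.03,-0.073,-0.096,0.055]]
[[0.008,0.012,0.005,-0.03,-0.072,-0.095,0.055],[0.007,0.012,0.004,-0.03,-0.073,-0.096,0.055],[0.007,0.013,0.004,-0.031,-0.072,-0.095,0.055],[0.005,0.013,0.004,-0.03,-0.073,-0.096,0.055]]
```

```bash
python3 -m jog '[[0.005,-0.01,-0.004,0.001,0.001,-0.13,0.055],[0.006,-0.009,-0.004,0.001,0.001,-0.13,0.055],[0.008,-0.008,-0.004,0.001,0.001,-0.13,0.055],[0.009,-0.007,-0.003,0.001,0,-0.13,0.055],[0.009,-0.005,-0.004,0,0,-0.13,0.055]]'
python3 -m jog '[[0.01,-0.005,-0.003,0.001,0.001,-0.129,0.055],[0.011,0.009,0.006,-0.03,-0.072,-0.096,0.055],[0.01,0.01,0.006,-0.03,-0.072,-0.096,0.055],[0.01,0.01,0.005,-0.03,-0.072,-0.096,0.055],[0.009,0.011,0.005,-0.03,-0.073,-0.096,0.055]]'
python3 -m jog '[[0.008,0.012,0.005,-0.03,-0.072,-0.095,0.055],[0.007,0.012,0.004,-0.03,-0.073,-0.096,0.055],[0.007,0.013,0.004,-0.031,-0.072,-0.095,0.055],[0.005,0.013,0.004,-0.03,-0.073,-0.096,0.055],[0,0,0,0,0,0,0.055]]'
python3 -m jog '[[0,0,0,0,0,0,0.055],[0,0,0,0,0,0,0.055]]' >/dev/null
sed -i 's/"Nelder/"Nelder/' joint2.py
for f in joint.py joint2.py; do sed -i -e 's/im=cv2.imread(sys.argv\[1\])/im=cv2.imread(sys.argv[1]); TR=float(sys.argv[2])/' -e 's/,st) for x,z in bm/+0,st) for x,z in bm/' -e 's/rx,ry,rz,dx,dy,yaw,t=p;/rx,ry,rz,dx,dy,yaw,t=p; t=t+TR;/' -e 's/,t+0,st)/,t,st)/' $f; done
python3 - <<'E'
from h import *
import cv2
s=sense(); im=eyes.capture("wrist"); cv2.imwrite("pics/e2.png",im[:,:,::-1]); print(s["time_s"],s["eef_pos"],(rot(s).inv()*tilted(-.051,np.radians(35))).as_rotvec(),s["ee_rot"])
cv2.imwrite("pics/s10.png",eyes.capture("scene")[:,:,::-1])
E
sed -i 's/^L=/L=/; s/dx,dy,yaw,t=p; t=t+TR/dx,dy,yaw,t=p; t=t+TR/' joint.py
python3 joint.py pics/e2.png 0.1; python3 joint2.py pics/e2.png 0.1; grep -n "TR" joint.py | head; python3 fine.py 10
```

```text
time_s: 24.7
eef_pos: [428.6, -85.0, 418.4]
ee_rot: [-0.003, 0.464, 0.886, 0.0]
force: [0.2, -0.5, 0.4]
grip_width: 0.648
grip_force: 0.0
time_s: 25.2
eef_pos: [416.5, -23.6, 396.7]
ee_rot: [0.153, 0.221, 0.963, -0.004]
force: [0.5, 0.3, -0.1]
grip_width: 0.643
grip_force: 0.0
time_s: 25.7
eef_pos: [413.2, 31.2, 372.2]
ee_rot: [0.298, 0.024, 0.954, -0.006]
force: [0.6, 0.3, 0.4]
grip_width: 0.646
grip_force: 0.0
25.9 [415.006  29.726 374.364] [ 0.001 -0.006 -0.003] [ 0.298  0.025  0.954 -0.007]
coarse [ 0.    -0.002  0.002 -2.681  1.348  0.002  0.005] 
fine [ 0.001 -0.002  0.002 -1.954  1.46   0.002  0.   ] 
parts [140. 194. 153. 199. 146. 157. 108. 163. 125.] [128. 111. 124.  89.  49.  64.  67. 132. 133.]
coarse [ 0.    -0.004  0.003 -2.691  1.33   0.     0.016] 
fine [ 0.001 -0.004  0.005 -2.118  1.437  0.     0.01 ] 
parts [139. 195. 151. 199. 145. 157. 111. 165. 120.] [125. 115. 112.  64.  30.  53.  89. 127. 105.]
4:im=cv2.imread(sys.argv[1]); TR=float(sys.argv[2]); c=eyes.calibration("wrist"); s=sense(); T0=wristT(s)
13:    rx,ry,rz,dx,dy,yaw,t=p; t=t+TR; st=(ST[0]+dx,ST[1]+dy,ST[2]+yaw); T=T0.copy(); T[:3,:3]=T0[:3,:3]@R.from_rotvec([rx,ry,rz]).as_matrix()
10 hook arm 0.128 0.78
10 end 0.1208 0.998
10 hook 0.1197 0.982
```

Measured against the +0.12 stop, the previous poise position gives level to within about 0.004 rad, by wrist and scene alike. I'll put the poise back by the same 35 mm.

```bash
python3 -m jog '[[-0.005,-0.014,-0.004,0.03,0.074,0.095,0.055],[-0.006,-0.013,-0.004,0.03,0.074,0.096,0.055],[-0.006,-0.012,-0.004,0.03,0.073,0.095,0.055],[-0.007,-0.012,-0.005,0.03,0.073,0.096,0.055],[-0.008,-0.012,-0.005,0.03,0.073,0.095,0.055]]' >/dev/null
python3 -m jog '[[-0.009,-0.011,-0.005,0.03,0.072,0.096,0.055],[-0.01,-0.01,-0.005,0.031,0.073,0.095,0.055],[-0.01,-0.01,-0.006,0.03,0.072,0.096,0.055],[-0.01,0.003,0.004,0,0,0.13,0.055],[-0.01,0.004,0.004,0,0,0.13,0.055]]'
python3 -m jog '[[-0.009,0.005,0.004,0,0,0.13,0.055],[-0.009,0.007,0.004,0,0,0.13,0.055],[-0.007,0.008,0.005,0,0,0.13,0.055],[-0.006,0.009,0.004,0,0,0.13,0.055],[0,0,0,0,0,0,0.055]]'
python3 - <<'E'
from h import *
s=sense(); print(delta(s,[475.7,-114.2,320.5],down(np.pi/2-.053)),s["eef_pos"])
E
```

```text
time_s: 27.0
eef_pos: [438.7, -91.2, 414.8]
ee_rot: [-0.006, 0.526, 0.851, -0.001]
force: [0.2, -0.9, -0.8]
grip_width: 0.642
grip_force: 0.0
time_s: 27.5
eef_pos: [475.2, -113.1, 396.6]
ee_rot: [-0.006, 0.725, 0.689, -0.003]
force: [-0.4, 0.6, 0.6]
grip_width: 0.648
grip_force: 0.0
(array([-1.355,  1.463, 76.046]), array([-0.013, -0.004,  0.002])) [ 475.25  -113.092  396.563]
```

```bash
python3 -m jog '[[-0.001,0.001,0.026,-0.013,-0.004,0.002,0.055],[0,0,0.026,0,0,0,0.055],[0,0,0.024,0,0,0,0.055],[0,0,0,0,0,0,0.055],[0,0,0,0,0,0,0.02]]' 20
python3 -m jog '[[0,0,0,0,0,0,0.02],[0,0,0,0,0,0,0.02],[0,0,0,0,0,0,0.02]]' 20
python3 -m jog '[[-0.005,0,0.001,0,0,0,0.02],[-0.005,0,0.002,0,0,0,0.02],[-0.005,0,0.003,0,0,0,0.02],[-0.005,0,0.002,0,0,0,0.02]]'
python3 -m jog '[[-0.005,0,0.003,0,0,0,0.02],[-0.005,0,0.003,0,0,0,0.02],[-0.005,0,0.003,0,0,0,0.02],[0,0,0,0,0,0,0.02]]'
```

```text
time_s: 28.0
eef_pos: [475.5, -113.4, 322.8]
ee_rot: [0.002, 0.724, 0.69, 0.001]
force: [-0.2, -0.2, 0.5]
grip_width: 0.486
grip_force: 0.0
time_s: 28.3
eef_pos: [476.8, -113.7, 323.4]
ee_rot: [0.004, 0.724, 0.689, 0.002]
force: [9.3, -0.7, 0.3]
grip_width: 0.35
grip_force: 25.2
time_s: 28.7
eef_pos: [475.7, -133.5, 315.4]
ee_rot: [0.003, 0.724, 0.689, 0.002]
force: [7.7, 0.7, 1.0]
grip_width: 0.348
grip_force: 24.9
time_s: 29.1
eef_pos: [474.9, -149.0, 306.2]
ee_rot: [0.003, 0.725, 0.689, 0.002]
force: [7.0, -1.2, 0.8]
grip_width: 0.349
grip_force: 24.5
```

```bash
python3 -m jog '[[0,0,0,0,0,0,0.03],[0,0,0,0,0,0,0.045],[0,0,0,0,0,0,0.055],[0,0,0,0,0,0,0.055]]'
python3 -m jog '[[0,0,-0.028,0,0,0,0.055],[0,0,-0.033,0,0,0,0.055],[0,0,-0.034,0,0,0,0.055],[0,0,0,0,0,0,0.055]]'
python3 -m jog '[[0.011,-0.01,-0.003,0,0,-0.13,0.055],[0.012,-0.008,-0.003,0,0,-0.13,0.055],[0.012,-0.007,-0.003,0,0,-0.13,0.055],[0.013,-0.005,-0.004,0,0,-0.13,0.055],[0.014,-0.003,-0.003,0,0,-0.13,0.055]]' >/dev/null
python3 -m jog '[[0.014,-0.001,-0.004,0,0,-0.13,0.055],[0.011,0.009,0.006,-0.03,-0.072,-0.096,0.055],[0.01,0.009,0.006,-0.03,-0.072,-0.096,0.055],[0.01,0.01,0.005,-0.03,-0.072,-0.096,0.055],[0.009,0.011,0.005,-0.03,-0.072,-0.096,0.055]]' >/dev/null
python3 -m jog '[[0.008,0.012,0.005,-0.03,-0.073,-0.095,0.055],[0.008,0.012,0.005,-0.03,-0.072,-0.095,0.055],[0.007,0.013,0.004,-0.03,-0.073,-0.096,0.055],[0.005,0.014,0.004,-0.03,-0.072,-0.095,0.055],[0,0,0,0,0,0,0.055]]'
python3 -m jog '[[0,0,0,0,0,0,0.055],[0,0,0,0,0,0,0.055],[0,0,0,0,0,0,0.055]]' >/dev/null
python3 - <<'E'
from h import *
import cv2
s=sense(); im=eyes.capture("wrist"); cv2.imwrite("pics/e3.png",im[:,:,::-1]); print(s["time_s"],s["eef_pos"])
cv2.imwrite("pics/s11.png",eyes.capture("scene")[:,:,::-1])
E
python3 joint.py pics/e3.png 0; python3 joint2.py pics/e3.png 0
python3 - <<'E'
# differential: scene s10 (stop) vs s11, same arm pose
import re
src=open("fine.py").read().replace("pics/s7.png","pics/s10.png"); open("fine2.py","w").write(src)
E
python3 fine2.py 11 9
```

```text
time_s: 29.5
eef_pos: [473.7, -148.4, 305.2]
ee_rot: [0.002, 0.725, 0.689, 0.001]
force: [0.0, 0.4, -0.1]
grip_width: 0.645
grip_force: 0.0
time_s: 29.9
eef_pos: [473.9, -148.5, 404.1]
ee_rot: [0.005, 0.725, 0.689, 0.002]
force: [-0.0, 0.2, -0.0]
grip_width: 0.64
grip_force: 0.0
time_s: 31.4
eef_pos: [412.1, 29.1, 368.2]
ee_rot: [0.301, 0.023, 0.953, -0.008]
force: [-0.2, -0.5, 0.2]
grip_width: 0.644
grip_force: 0.0
31.7 [413.77   27.675 369.863]
coarse [-0.001 -0.001  0.002 -2.367  2.207 -0.002 -0.011] 
fine [ 0.002 -0.001  0.002 -3.054  2.355 -0.003 -0.007] 
parts [152. 191. 151. 199. 146. 157. 120. 180. 111.] [112.  68. 121.  81.  42.  55.  29.  95. 120.]
coarse [-0.001 -0.003  0.003 -2.448  1.965  0.    -0.003] 
fine [ 0.001 -0.004  0.004 -2.738  1.697  0.    -0.002] 
parts [148. 192. 149. 200. 145. 157. 121. 180. 112.] [110.  80. 109.  57.  26.  44.  33.  99. 122.]
11 hook arm 0.0061 0.976
11 end 0.0031 0.964
11 hook -0.0144 0.706
9 hook arm 0.0008 0.984
9 end -0.0037 0.967
9 hook -0.0207 0.696
```

```bash
python3 -c "
from rig import finish_job; print(finish_job())"
```

```text
the job is handed in; nothing more can be done
None
```

The job is handed in at about 32 s: the pail with the lemon hangs in the snap hook, judged shut from the push force and a picture; the poise is released with the beam measured about 0.005 rad from level, the gripper is clear, and I moved nothing else.

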